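Rock a camera module out of its test socket

ROBOT

A 6-joint arm with a two-finger parallel gripper is mounted at the origin on a cart in front of the work surface, level with it; the furniture and walls round the work are solid. World frame = base frame: x ahead of the robot, y to its left, z up, the work surface at z = 0. Lengths are in mm, angles in rad, forces in N, time in s.
With the tool pointing down it reaches from about 350 to 875 mm from the base axis. Payload 4.2 kg.
Tool frame: the origin (TCP) lies at the very end of the fingers, on their centre line; the grasp point (between the pads) lies 19 mm behind it (arm.grip_point_offset is the distance from the TCP to the grasp point, in mm); z points along the fingers, y is the direction in which the jaws open and shut (so a half turn about z gives the same grasp; the last joint's range is limited). The gripper opens to 85 mm and grips with 20 to 120 N. Pads are 22 mm wide; open, the fingers measure 114 mm over their backs; the gripper's body (76 mm by 85 mm) begins 54 mm behind the grasp point. The pads swing forward as they close: fully open they stand 13 mm farther back than shut.
Start: joints at [1.603, 0.385, 0.008, 0, -1.194, -0.259], TCP at [140.507, 608.98, 200.112] pointing down, gripper open.
Joint ranges: [-3.14, 3.14], [-1.21, 2.06], [-1.07, 1.41], [-3.16, 2.05], [-2.99, -0.16], [-3.1, 3.1]. Speed limits (rad/s): [2.79, 2.79, 3.14, 3.14, 3.14, 3.14].

INTERFACE

Orientations are given as a unit quaternion [x, y, z, w].
In Python, from bench import arm gives the robot as it stands.
- The arm moves only by the tool drive_tool, never from a script. Its argument "steps" is a list of rows, each a list of 5 numbers: the shift along the tool's x, y, z in m, then the turn about the tool's z in degrees, then the finger opening in m, from 0 to 0.0854. A call has 1 to 20 rows; each row shifts and turns the commanded pose from where the row before left it, along the tool's axes as they then stand; what a row does not reach is not made up. A row lasts 1/10 s, in which the tool goes at most 50 mm and 8.59 degrees, less where a joint would pass 70% of its speed; a pose out of reach is approached as far as the arm can. A call is refused whole if a number of a shift passes 0.05 or a number of a turn 8.59, either way. A call with a gripper value outside its range is refused whole. The fingers move at their own pace and stop on an object; the grip force is fixed at half the most. Time passes only in rows, so rows that do not move let the fingers close. It gives the time, the measured TCP pose, the force and the opening at its end, in the units of the state.
- arm.read_state(): the state, without advancing time (a new reading comes with each control period).
- arm.get_image(name): name is "scene" or "top" or "wrist"; returns (picture, depth): 420x560x3 uint8, blue, green, red; 420x560 float32, mm along the optical axis (not along the pixel's ray), 0 where there is no reading.
- arm.camera_params(name): a dict with "K" (3x3 intrinsics, pixels), "world_to_cam" (4x4, takes a point from world to camera coordinates); the wrist camera has in their place "mount" (4x4, takes a point from camera to tool coordinates, whose origin is the TCP and whose axes are the flange's). Camera axes: x right, y up, looking along -z (the intrinsics and any distortion apply to the point x, -y, -z); pixel columns grow to the right and rows downward; lengths in mm; the calibration is good to about 2 mm. The wrist camera is an equidistant fisheye: a pixel r from the principal point sees the ray r / f radians off the axis. A picture is of the moment at which its call begins: read the wrist's pose just before it. camera_params takes no time and is no camera call.
- arm.job_done(): hands the job in, once; it reports no verdict.
The state is a dict: "clock": time; "joints": joint angles; "joint_vel": joint speeds; "joint_efforts": joint torques, N m; "position": TCP position; "ee_rot": TCP orientation; "contact_force": force on the tool from outside, world axes, zero at the start; "wrist_torque": the same for the moment, N m; "gripper_width": finger opening in mm.
Only numpy, scipy, OpenCV 4.12 (cv2) and the standard library are available. Lean on these libraries where they do the work, as an engineer would, in place of code of your own. Each camera call takes 0.05 s, during which the arm holds its last target.

TASK

Two camera modules are plugged tightly into test sockets, one with a round base plate and one with a rectangular one. Take the module out of the round socket: do not pull it straight, but rock it, tipping its left end up first (left and right as the robot sees them) until that end is past its catch, then its right end clearly higher than its left, until it rises free. Then set it down standing upright in the shallow empty white tray, without dropping it, and leave the other module in its socket.

Things in the scene. Friction and masses are not known exactly. Their poses are not given: they have to be found in the camera images.
- round_module_center (a point): Centre of the camera module to take out: upright black box, grey front plate, in the round socket; 21 mm thick (its x), 52 mm wide (its y, 56 over the trim), 52 mm tall (z), 46 g. The point is 26 mm above its underside. z up, y to its left end. Grip it near the top, across width or thickness: in the socket only what is more than 26 mm above the bench is clear. Rigid.
- round_module_left (a point): Middle of the lower left edge of that module, on the underside, 26 mm to the left of its centre. Each end has a side rib (6 to 12 mm up, reaching 31 mm from the middle) under a sprung catch: about 10 N at that end lifts it past after a 5 mm rise; fully past at 9 mm (tilt 10 degrees), and the rib then rests on the catch. First tip this end up 11 degrees about the right lower edge.
- round_module_right (a point): Middle of the lower right edge of that module, on the underside, 26 mm to the right of its centre. Second step: turn the module back the other way about its raised lower left edge until this right edge is about 10 mm higher than the left one; then it is free and can be lifted.
- other_module_center (a point): Centre of the other camera module, much the same in shape and size, which stays in its own socket, the one with the rectangular base plate.
- socket_a: Round test socket, fixed to the bench: round base plate 96 mm across, 6 mm thick, catch housings 24 mm high at its two ends (37 to 46 mm from the middle), catch noses to 25 mm high. Origin at the middle of its underside, on the bench; x and y along the module's thickness and width; the module's underside sits at z = 8 mm.
- tray: Shallow empty white tray, fixed to the bench, 110 mm (x) by 126 mm (y) outside, walls 4 mm thick and 14 mm high, floor 4 mm thick. Origin at the middle of its underside, on the bench.

How it is judged (in metres and radians):
On the way, in this order (a step that is already met when the one before it is completed fails the run):
1. the left end of the module from the round socket is tipped up past its catch (by more than 7 mm) while its right end is still down in the socket (up by less than 4 mm) (horizontal distance between round_module_center and socket_a below 0.03 m and z of round_module_left in the frame of socket_a above 0.015 m and z of round_module_right in the frame of socket_a below 0.012 m), for 0.1 s.
2. over the socket, the module is rocked the other way: its right end is up past its catch and about 6 mm or more higher than its left end, which is no more than 20 mm above its seat (horizontal distance between round_module_center and socket_a below 0.03 m and ((z of round_module_left in the frame of socket_a below 0.012 m and z of round_module_right in the frame of socket_a above 0.016 m) or (z of round_module_left in the frame of socket_a below 0.014 m and z of round_module_right in the frame of socket_a above 0.018 m) or (z of round_module_left in the frame of socket_a below 0.016 m and z of round_module_right in the frame of socket_a above 0.02 m) or (z of round_module_left in the frame of socket_a below 0.018 m and z of round_module_right in the frame of socket_a above 0.022 m) or (z of round_module_left in the frame of socket_a below 0.02 m and z of round_module_right in the frame of socket_a above 0.024 m) or (z of round_module_left in the frame of socket_a below 0.022 m and z of round_module_right in the frame of socket_a above 0.026 m) or (z of round_module_left in the frame of socket_a below 0.024 m and z of round_module_right in the frame of socket_a above 0.028 m) or (z of round_module_left in the frame of socket_a below 0.026 m and z of round_module_right in the frame of socket_a above 0.03 m) or (z of round_module_left in the frame of socket_a below 0.028 m and z of round_module_right in the frame of socket_a above 0.032 m))), for 0.1 s.
At the end, for the whole second after the job is handed in: The module from the round socket stands upright (within 10 degrees) on the floor of the tray, inside its walls, and the other module is still in its socket (moved by less than 12 mm) (x of round_module_center in the frame of tray between -0.05 and 0.05 m and y of round_module_center in the frame of tray between -0.058 and 0.058 m and z of round_module_center in the frame of tray between 0.026 and 0.034 m and angle between round_module_center's own z axis and vertical below 0.17 rad and distance of other_module_center from where it was at the start of the episode below 0.012 m); the robot touches nothing.
It fails at once if the other module is moved by more than 12 mm (distance of other_module_center from where it was at the start of the episode above 0.012 m).
It fails at once if the module from the round socket is dropped (falls faster than 0.7 m/s, that is from more than 25 mm, with no finger on it) (linear speed of round_module above 0.7 m/s and contact force between the fingers and round_module below 0.1 N).
It also fails if it takes over 45 s, if anything falls off the work surface, if the arm or the gripper's body presses on something with over 40 N, if the wrist force passes 120 N, or if a joint passes its speed limit or range.

## Working session

There is one attempt and no reset: what is moved stays moved. The work goes in short steps, Python scripts to look and compute and a tool call to move; the robot and the scene stay as the last step left them, time stands still between calls to the robot, and variables do not carry over. Pictures are saved under pics/ and viewed, and the job is handed in when it is done.

Besides the shell and the picture viewer there is one more tool, called by a JSON object that holds its "op" and its "data", one argument or row to a line. drive_tool: Moves the arm, as the interface text tells. Its arguments: {"type":"object","properties":{"steps":{"type":"array"}},"required":["steps"]}

```bash
mkdir -p pics; ls
python3 - <<'E'
from bench import arm
import cv2
print(arm.read_state())
for n in ["scene","top","wrist"]:
    p,d=arm.get_image(n); cv2.imwrite(f"pics/{n}0.png",p)
    import numpy as np; np.save(f"pics/{n}0.npy",d)
    print(n,{k:(np.round(v,3).tolist() if not isinstance(v,str) else v) for k,v in arm.camera_params(n).items()})
E
```

```text
pics
{'clock': 0.0, 'joints': array([ 1.60263141e+00,  3.85612331e-01,  6.61830637e-03, -4.94158593e-04,
       -1.19401971e+00, -2.58620686e-01]), 'joint_vel': array([-0.0003602 ,  0.0003848 , -0.00089468,  0.00026963, -0.00087437,
       -0.00021443]), 'joint_efforts': array([-3.06485790e-04, -3.92287946e+01,  1.88401240e+01,  4.18623179e+00,
       -4.62168930e-03, -3.21760709e-06]), 'position': array([140.3560805 , 608.35907143, 198.98578498]), 'ee_rot': array([ 9.93566966e-01, -1.13240462e-01, -6.67800985e-05,  1.13026772e-03]), 'contact_force': array([-0.44026844, -0.16356668, -0.58925431]), 'wrist_torque': array([-0.03300716,  0.02859325, -0.03721987]), 'gripper_width': 85.57806926381407}
scene {'K': [[505.666, 0.0, 281.153], [0.0, 505.666, 207.565], [0.0, 0.0, 1.0]], 'world_to_cam': [[0.669, -0.743, 0.026, -315.48], [0.355, 0.35, 0.867, -171.407], [-0.653, -0.571, 0.498, -804.349], [0.0, 0.0, 0.0, 1.0]]}
top {'K': [[438.618, 0.0, 281.209], [0.0, 438.618, 213.266], [0.0, 0.0, 1.0]], 'world_to_cam': [[0.011, -1.0, 0.012, -37.584], [0.995, 0.012, 0.101, -421.65], [-0.101, 0.01, 0.995, -846.976], [0.0, 0.0, 0.0, 1.0]]}
wrist {'K': [[325.192, 0.0, 278.127], [0.0, 325.192, 209.713], [0.0, 0.0, 1.0]], 'mount': [[0.001, 0.951, 0.309, 80.184], [1.0, -0.001, -0.0, 0.619], [0.0, 0.309, -0.951, -172.985], [0.0, 0.0, 0.0, 1.0]]}
```

View pics/scene0.png

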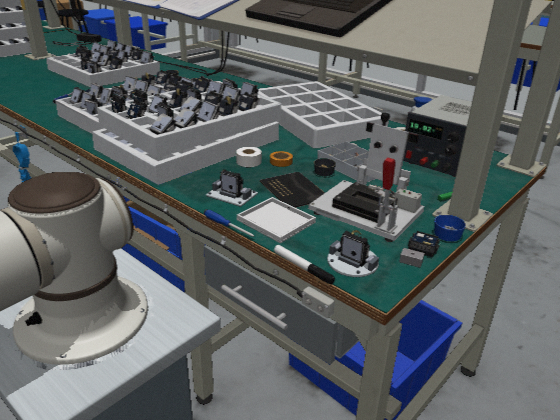

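View pics/top0.png

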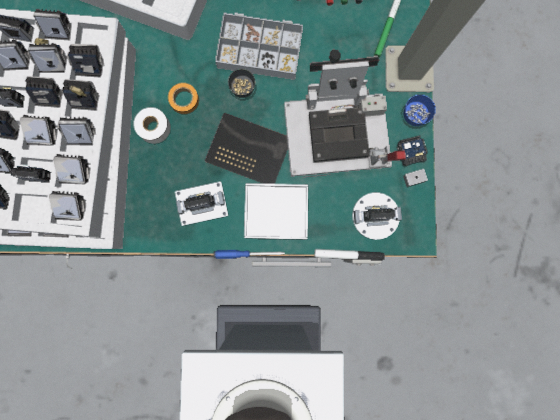

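View pics/wrist0.png

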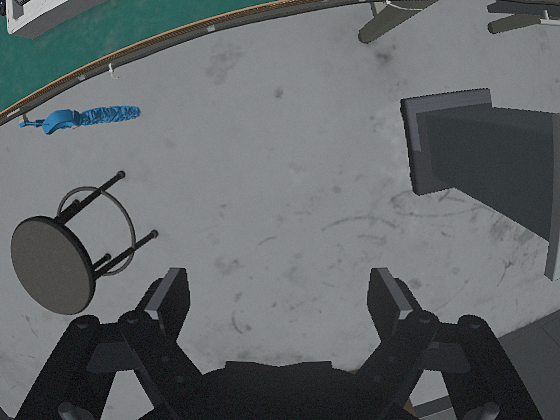

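The top view shows the round socket at about (378,215), the tray at (276,211) and the rectangular socket at (203,203). I'll enlarge these.

```bash
cat > h.py <<'E'
import numpy as np,cv2
from bench import arm
def deproj(n,u,v,d):
    P=arm.camera_params(n);K=P["K"];T=np.linalg.inv(P["world_to_cam"])
    x=(u-K[0,2])/K[0,0]*d;y=(v-K[1,2])/K[1,1]*d
    return (T@np.array([x,-y,-d,1]))[:3]
def onplane(n,u,v,z):
    a=deproj(n,u,v,1.);b=deproj(n,u,v,2.);o=2*a-b;r=b-a
    return o+r*(z-o[2])/r[2]
def tri(obs):
    A=[];B=[]
    for n,u,v in obs:
        a=deproj(n,u,v,1.);b=deproj(n,u,v,2.);r=(b-a)/np.linalg.norm(b-a);o=2*a-b
        M=np.eye(3)-np.outer(r,r);A.append(M);B.append(M@o)
    p=np.linalg.lstsq(np.vstack(A),np.hstack(B),rcond=None)[0]
    return p,[np.linalg.norm(M@p-b) for M,b in zip(A,B)]
def crop(img,u0,v0,w,h,s,f):
    c=cv2.resize(img[v0:v0+h,u0:u0+w],None,fx=s,fy=s,interpolation=cv2.INTER_CUBIC);cv2.imwrite(f,c)
E
python3 - <<'E'
from h import *
t=cv2.imread("pics/top0.png");s=cv2.imread("pics/scene0.png")
a=cv2.resize(t[180:250,340:410],None,fx=8,fy=8,interpolation=2)
b=cv2.resize(s[220:290,315:385],None,fx=8,fy=8,interpolation=2)
cv2.imwrite("pics/c1.png",a);cv2.imwrite("pics/c2.png",b)
d=np.load("pics/top0.npy")
for u,v in [(340,200),(378,215),(372,210),(385,217),(378,232),(276,211),(203,203)]:
    print(u,v,d[v,u],deproj("top",u,v,d[v,u]).round(1))
# height map around socket
for v in range(190,242,2): print(v,[int(round(deproj("top",u,v,d[v,u])[2])) for u in range(350,408,2)])
E
```

```text
340 200 893.6971 [ 452.8 -152.5    0.8]
378 215 833.1763 [ 417.2 -216.3   58.6]
372 210 848.49347 [ 428.2 -208.1   44.3]
385 217 832.3866 [ 413.5 -229.4   59.2]
378 232 882.5265 [ 388.1 -228.1    6.2]
276 211 885.569 [428.2 -22.4   5.1]
203 203 834.077 [436.4 116.5  56.2]
190 [1, 0, -1, -1, 0, 2, 0, 1, 0, 0, 1, 3, 1, 2, 1, 2, 0, -2, -2, 0, 1, 1, -2, -3, 0, 0, 0, 1, 2]
192 [2, 1, -1, 0, 2, -1, 1, 1, 1, 0, -1, -1, 0, 2, 0, 0, -1, 2, 0, -1, 1, 1, -1, -1, 2, 1, 0, -1, -1]
194 [2, -3, -2, -2, 0, 0, 1, -2, -3, 6, 5, 8, 8, 6, 6, 5, 4, 7, 2, 0, 3, -2, -1, 0, -1, 0, -1, 2, 2]
196 [2, 0, 2, -2, -3, -2, 2, 6, 10, 4, 6, 7, 6, 8, 4, 9, 8, 3, 6, 5, -2, 0, 0, 2, -2, 1, 2, -2, 0]
198 [1, 0, 1, 2, 2, 1, 5, 5, 6, 9, 7, 5, 7, 8, 6, 5, 3, 4, 6, 6, 5, 1, 2, 0, -1, 2, 1, -1, 0]
200 [1, -1, 3, 2, 2, 5, 9, 8, 8, 5, 7, 5, 5, 7, 4, 7, 4, 5, 7, 10, 5, 8, 1, 5, 1, -1, -3, 2, 0]
202 [-1, 0, -2, -3, 7, 10, 8, 7, 7, 3, 6, 4, 4, 9, 5, 5, 6, 8, 6, 6, 7, 5, 5, 0, -1, 1, 0, 0, 1]
204 [-3, -3, 0, 7, 6, 7, 5, 6, 6, 9, 8, 6, 5, 6, 6, 7, 8, 7, 8, 6, 6, 8, 5, 4, 1, 1, 2, 0, 2]
206 [3, -1, 2, 4, 6, 6, 7, 8, 7, 7, 4, 14, 53,
[... 1151 characters left out ...]
, -3, 1, -3, 2]
228 [-1, -1, 2, 1, 9, 7, 5, 6, 8, 5, 5, 7, 4, 6, 6, 7, 886, 6, 8, 7, 7, 7, 4, 4, -2, -1, 0, -1, -2]
230 [-2, -1, -1, -1, 7, 3, 8, 8, 6, 7, 6, 7, 5, 5, 5, 5, 7, 4, 7, 6, 8, 11, 6, 1, 3, 1, 1, 2, -1]
232 [0, 0, -1, 0, -1, 9, 6, 8, 5, 3, 5, 5, 5, 5, 6, 5, 7, 5, 5, 7, 5, 7, 1, -3, -1, -1, 1, 0, 0]
234 [1, -2, 0, 2, 3, 3, 5, 5, 5, 6, 8, 5, 4, 4, 7, 5, 7, 4, 6, 5, 5, -2, 0, 0, 0, -2, 0, 0, 0]
236 [2, 1, -1, 1, -1, 1, -1, -1, 5, 6, 4, 6, 7, 7, 9, 8, 6, 6, 4, 5, 2, 3, 0, 1, 2, 1, 1, 1, -1]
238 [0, -1, 2, 0, -1, -2, -2, 0, -1, 0, 8, 6, 4, 5, 3, 4, 9, 6, -2, 0, 1, 1, 1, 1, 0, 2, 1, 1, 1]
240 [5, 1, -2, 0, 2, 1, -2, 0, -1, 2, -2, 0, -1, 2, 3, 1, -1, 2, 2, 0, 0, 2, 0, 1, 3, 0, 3, -2, -2]
```

View pics/c1.png

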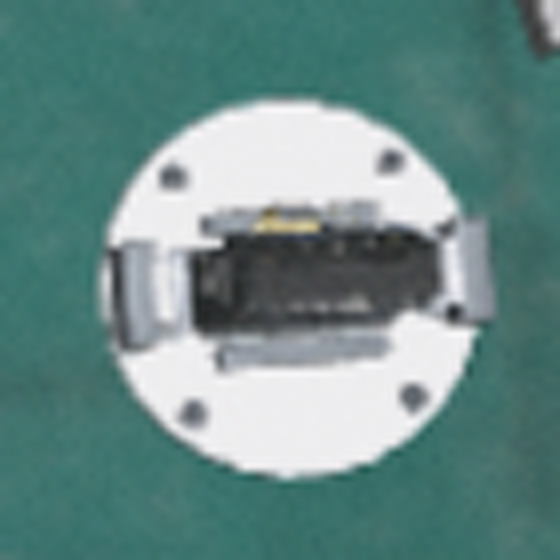

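View pics/c2.png

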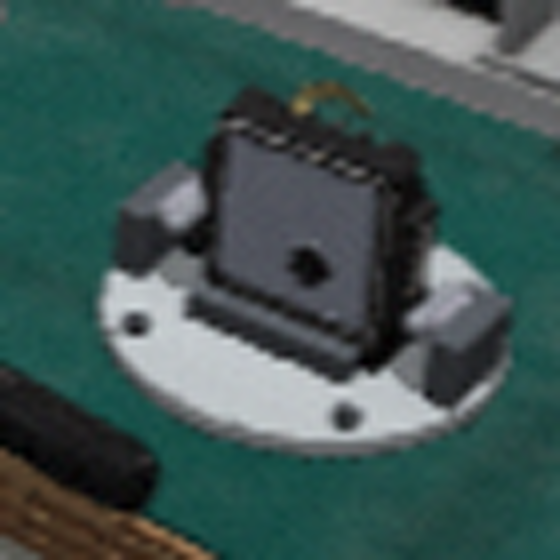

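Screw heads in the base plate are at crop (173,178), (390,160), (193,413) and (414,396). Their centre gives the socket centre and yaw.

Run:
```python
from h import *
f=lambda c:(340+(c[0]+.5)/8-.5,180+(c[1]+.5)/8-.5)
g=lambda c:(315+(c[0]+.5)/8-.5,220+(c[1]+.5)/8-.5)
sc=[(173,178),(390,160),(193,413),(414,396)]
P=np.array([onplane("top",*f(c),6) for c in sc]);print(P.round(1),P.mean(0).round(1))
for a,b in [(1,0),(3,2)]:
    v=P[b]-P[a];print("yaw",np.degrees(np.arctan2(-v[0],v[1])),np.linalg.norm(v))
for a,b in [(2,0),(3,1)]:
    v=P[b]-P[a];print("yaw",np.degrees(np.arctan2(v[1],v[0])),np.linalg.norm(v))
# triangulate two front screws + top front corners of module
for n,tp,sp in [("screwFL",(193,413),(135,322)),("screwFR",(414,396),(346,416)),("topfrontL",(194,330),(228,118)),("topfrontR",(436,307),(386,180))]:
    print(n,[np.round(x,1) for x in tri([("top",*f(tp)),("scene",*g(sp))])])
d=np.load("pics/top0.npy")
h=[]
for v in range(212,218):
  for u in range(366,393):
    p=deproj("top",u,v,d[v,u])
    if p[2]>50:h.append(p)
h=np.array(h);print(np.median(h,0),h.mean(0), np.percentile(h[:,2],[10,50,90]))
t=cv2.imread("pics/top0.png");s=cv2.imread("pics/scene0.png")
crop(t,160,170,160,80,5,"pics/c3.png")
crop(s,195,155,220,130,3,"pics/c4.png")
```

```text
[[ 448.9 -194.7    6. ]
 [ 454.2 -249.9    6. ]
 [ 389.4 -199.3    6. ]
 [ 394.3 -255.1    6. ]] [ 421.7 -224.7    6. ]
yaw 5.467360203931282 55.4220097418478
yaw 5.04866473839862 56.02741010335451
yaw 4.4055173915245565 59.69410795732167
yaw 4.988433320119726 60.09537950292246
screwFL [array([ 389.6, -199.4,    6.3]), array([0.3, 0.3])]
screwFR [array([ 394.5, -255.3,    5.8]), array([0.3, 0.3])]
topfrontL [array([ 411.4, -196.7,   50.3]), array([7.5, 7.5])]
topfrontR [array([ 412.3, -247.4,   57.5]), array([0.4, 0.4])]
[ 418.16234766 -222.03511868   58.59171097] [ 418.26581953 -222.13022682   58.06663621] [54.25964358 58.59171097 60.52847415]
```

View pics/c3.png

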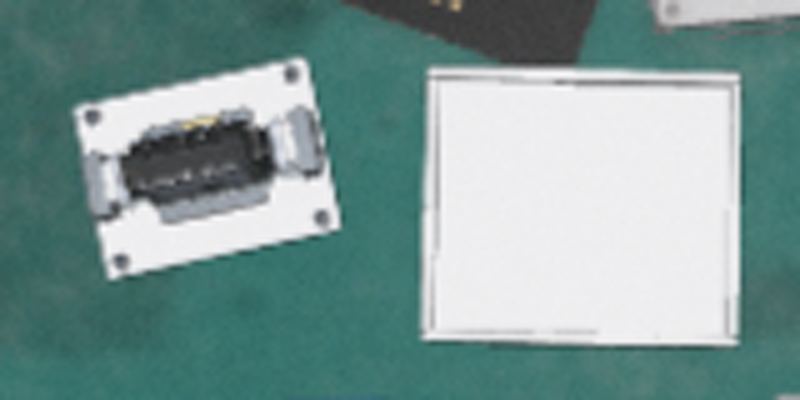

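View pics/c4.png

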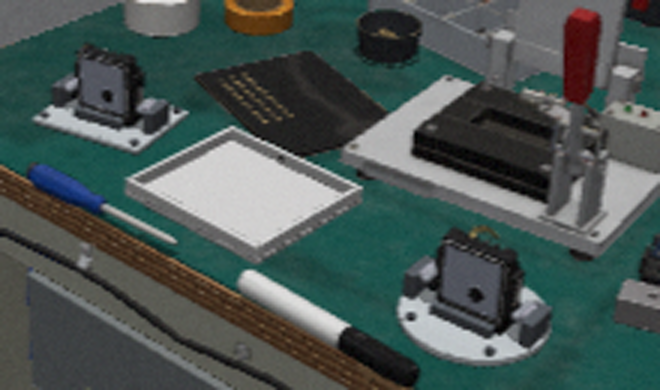

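{"op": "drive_tool", "data": {
  "steps": [
    [0.0277,0.0355,0,0,0.06],
    [0.0277,0.0355,0,0,0.06],
    [0.0277,0.0355,0,0,0.06],
    [0.0277,0.0355,0,0,0.06],
    [0.0277,0.0355,0,0,0.06],
    [0.0277,0.0355,0,0,0.06],
    [0.0277,0.0355,0,0,0.06],
    [0.0277,0.0355,0,0,0.06],
    [0.0277,0.0355,0,0,0.06],
    [0.0277,0.0355,0,0,0.06],
    [0.0185,0.0393,0,0,0.06],
    [0.0185,0.0393,0,0,0.06],
    [0.0185,0.0393,0,0,0.06],
    [0.0185,0.0393,0,0,0.06],
    [0.0185,0.0393,0,0,0.06],
    [0.0185,0.0393,0,0,0.06],
    [0.0185,0.0393,0,0,0.06],
    [0.0185,0.0393,0,0,0.06],
    [0.0185,0.0393,0,0,0.06],
    [0.0185,0.0393,0,0,0.06]
  ]
}}

```text
clock: 2.15
position: [422.3, -225.7, 200.0]
ee_rot: [0.994, -0.113, 0.0, -0.0]
contact_force: [1.2, 1.3, 1.1]
gripper_width: 60.2
```

{"op": "drive_tool", "data": {
  "steps": [
    [0,0,0,8,0.055],
    [0,0,0,8,0.055],
    [0,0,0,8,0.055],
    [0,0,0,8,0.055],
    [0,0,0,8,0.055],
    [0,0,0,8,0.055],
    [0,0,0,8,0.055],
    [0,0,0,8,0.055],
    [0,0,0,8,0.055],
    [0,0,0,0,0.055],
    [0,0,0,0,0.055]
  ]
}}

```text
clock: 3.25
position: [422.3, -223.7, 200.0]
ee_rot: [0.738, -0.675, -0.0, 0.0]
contact_force: [-0.2, 0.0, 0.8]
gripper_width: 55.1
```

```bash
cat >> h.py <<'E'
from scipy.spatial.transform import Rotation as R
def wray(u,v,st):
    P=arm.camera_params("wrist");K=P["K"];M=P["mount"]
    dx,dy=u-K[0,2],v-K[1,2];r=np.hypot(dx,dy);th=r/K[0,0]
    c=np.array([np.sin(th)*dx/r,-np.sin(th)*dy/r,-np.cos(th)])
    Rt=R.from_quat(st["ee_rot"]).as_matrix()
    return Rt@M[:3,3]+st["position"], Rt@(M[:3,:3]@c)
def wplane(u,v,z,st):
    o,r=wray(u,v,st);return o+r*(z-o[2])/r[2]
E
python3 - <<'E'
from h import *
st=arm.read_state();p,d=arm.get_image("wrist");cv2.imwrite("pics/w1.png",p);np.save("pics/w1.npy",d)
print(st["position"],st["ee_rot"])
import pickle;pickle.dump(st,open("pics/w1.pkl","wb"))
crop(p,190,170,190,140,4,"pics/w1c.png")
E
```

```text
[ 422.30252569 -223.69993834  199.9538477 ] [ 7.38270454e-01 -6.74504780e-01 -1.82861841e-04  7.91081786e-05]
```

View pics/w1.png

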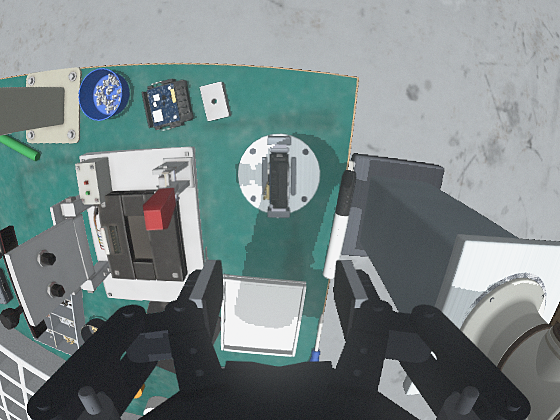

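View pics/w1c.png

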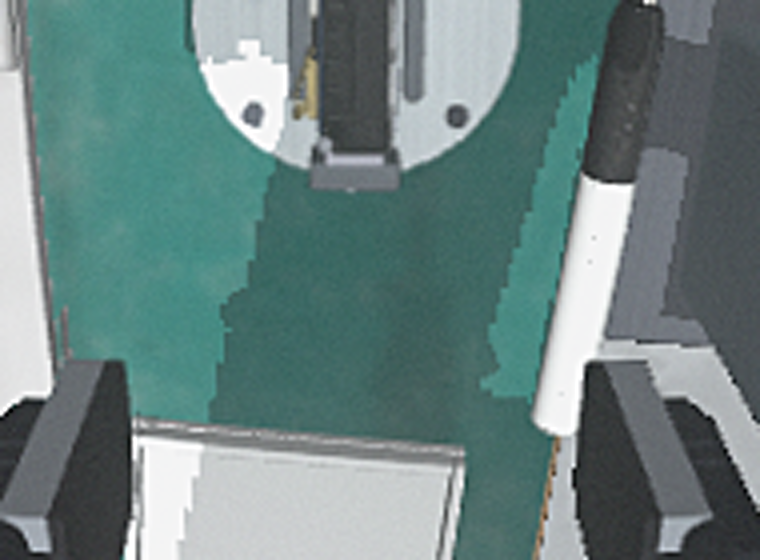

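Run:
```python
from h import *
p=cv2.imread("pics/w1.png");crop(p,230,128,100,96,6,"pics/w1d.png")
```

```text
(no output)
```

View pics/w1d.png

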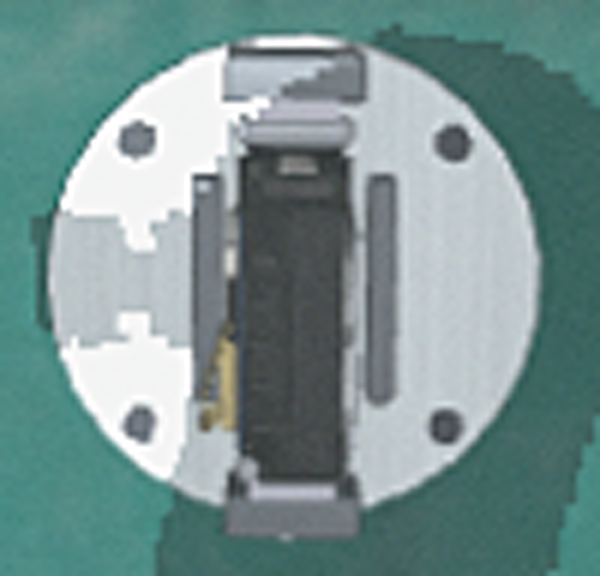

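Run:
```python
from h import *
import pickle;st=pickle.load(open("pics/w1.pkl","rb"))
f=lambda c:(230+(c[0]+.5)/6-.5,128+(c[1]+.5)/6-.5)
P=np.array([wplane(*f(c),6,st) for c in [(137,138),(454,143),(140,423),(446,426)]]);print(P.round(1),P.mean(0).round(1))
# into module frame (center, yaw5)
c=np.array([421.7,-224.7]);a=np.radians(5);Rm=np.array([[np.cos(a),np.sin(a)],[-np.sin(a),np.cos(a)]])
for n,q,z in [("backtop mid",(240,320),60),("fronttop mid",(348,320),60),("rightend top",(300,150),60),("lefttop end",(295,478),60)]:
    w=wplane(*f(q),z,st);print(n,w.round(1),(Rm@(w[:2]-c)).round(1))
for n,q in [("t1",(222,276)),("t2",(306,284))]: print(n,wplane(*q,14,st).round(1))
g=lambda c:(160+(c[0]+.5)/5-.5,170+(c[1]+.5)/5-.5)
T=np.array([onplane("top",*g(q),14) for q in [(430,68),(741,74),(739,345),(423,339)]]);print(T.round(1),T.mean(0))
print((Rm@(st["position"][:2]-c)).round(1))
```

```text
[[ 454.7 -252.2    6. ]
 [ 394.9 -256.7    6. ]
 [ 450.  -196.2    6. ]
 [ 390.3 -201.     6. ]] [ 422.5 -226.5    6. ]
backtop mid [ 431.9 -231.1   60. ] [ 9.6 -7.2]
fronttop mid [ 414.3 -232.7   60. ] [-8.1 -7.3]
rightend top [ 424.7 -260.1   60. ] [ -0.1 -35.5]
lefttop end [ 420.4 -204.8   60. ] [ 0.5 20. ]
t1 [482.7 -92.1  14. ]
t2 [374.8 -90.7  14. ]
[[482.7  39.4  14. ]
 [481.9 -85.7  14. ]
 [372.8 -85.4  14. ]
 [373.8  40.1  14. ]] [427.80450709 -22.9192052   14.        ]
[0.7 0.9]
```

{"op": "drive_tool", "data": {
  "steps": [
    [0,0,0.02,0,0.055],
    [0,0,0.03,0,0.055],
    [0,0,0.03,0,0.055],
    [0,0,0.03,0,0.055],
    [0,0,0.02,0,0.055],
    [0,0,0.015,0,0.055],
    [0,0,0.01,0,0.055],
    [0,0,0.01,0,0.055],
    [0,0,0.004,0,0.055],
    [0,0,0,0,0.055],
    [0,0,0,0,0.055]
  ]
}}

```text
clock: 4.4
position: [423.0, -223.9, 31.6]
ee_rot: [0.737, -0.675, 0.001, -0.0]
contact_force: [-0.9, 0.3, 1.4]
gripper_width: 54.8
```

Run:
```python
from h import *
p,d=arm.get_image("scene");q,_=arm.get_image("wrist")
crop(p,300,150,130,150,4,"pics/s2.png");cv2.imwrite("pics/w2.png",q)
```

```text
(no output)
```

View pics/s2.png

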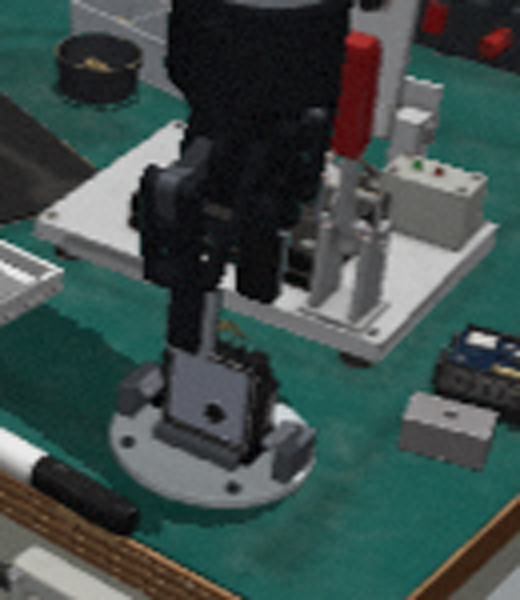

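View pics/w2.png

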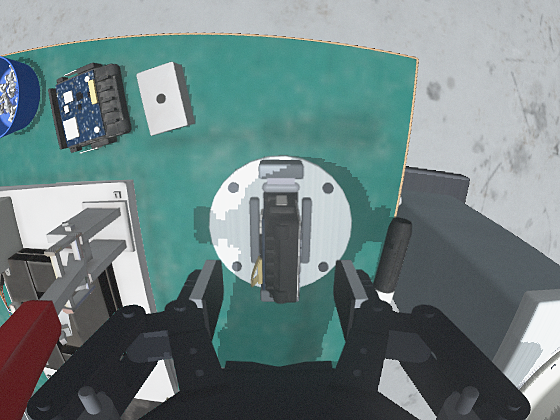

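{"op": "drive_tool", "data": {
  "steps": [
    [0,0,0,0,0.03],
    [0,0,0,0,0.03],
    [0,0,0,0,0.015],
    [0,0,0,0,0.012],
    [0,0,0,0,0.01],
    [0,0,0,0,0.01],
    [0,0,0,0,0.01],
    [0,0,0,0,0.01]
  ]
}}

```text
clock: 5.3
position: [422.5, -223.8, 31.1]
ee_rot: [0.737, -0.676, -0.0, 0.0]
contact_force: [0.2, 0.1, -0.1]
gripper_width: 9.7
```

Run:
```python
from h import *
p,d=arm.get_image("scene");q,_=arm.get_image("wrist")
crop(p,315,220,70,70,8,"pics/s3.png");crop(q,200,140,160,170,4,"pics/w3.png")
s=arm.read_state();print(s["position"],s["contact_force"],s["wrist_torque"],s["gripper_width"])
```

```text
[ 422.49236185 -223.74216288   31.10715263] [ 0.24381441 -0.10134647 -0.0924533 ] [ 0.01907713 -0.02021387 -0.01064474] 9.722677889410438
```

View pics/s3.png

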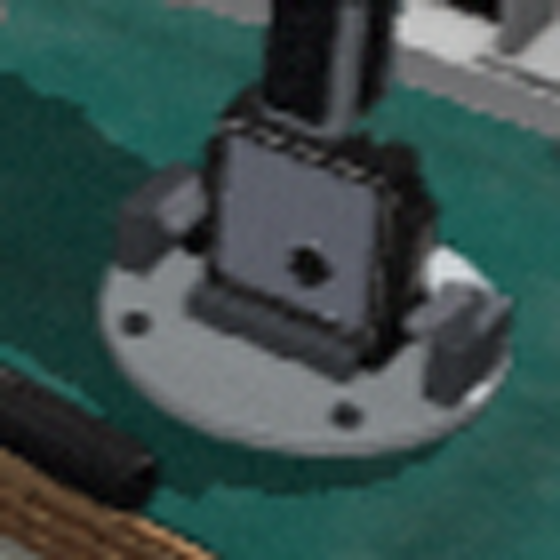

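View pics/w3.png

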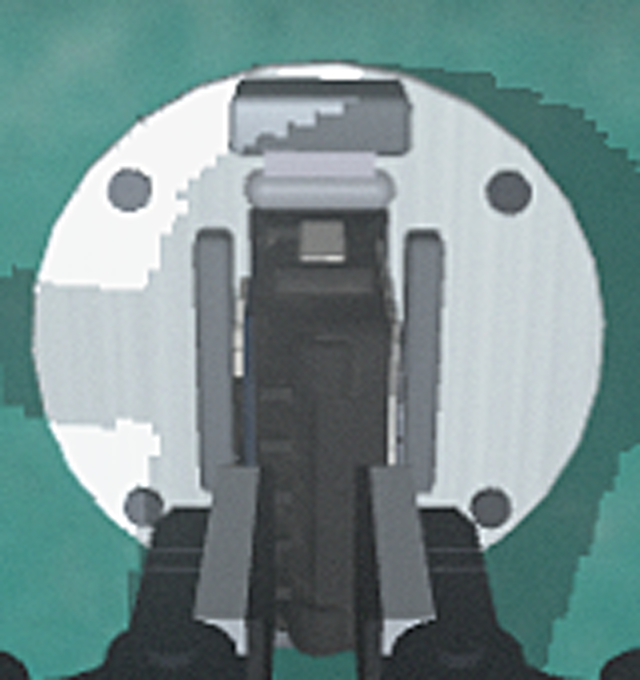

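Run:
```python
from h import *
s=arm.read_state()
P=arm.camera_params("wrist");K=P["K"];Mi=np.linalg.inv(P["mount"])
def wp(pt):
    c=Mi@np.array([*pt,1]);v=np.array([c[0],-c[1],-c[2]]);r=np.hypot(v[0],v[1]);th=np.arctan2(r,v[2]);return K[0,2]+K[0,0]*th*v[0]/r,K[1,2]+K[1,1]*th*v[1]/r
for t in [(0,0,0),(11,5,0),(11,-5,0),(11,5,-19),(11,-5,-19),(11,5,-30),(-11,5,0),(26,0,-29)]: 
    u,v=wp(t);print(t,round(u,1),round(v,1),"crop",round((u-200)*4),round((v-140)*4))
def sp(n,w):
    P=arm.camera_params(n);K=P["K"];c=P["world_to_cam"]@np.array([*w,1]);return K[0,2]+K[0,0]*c[0]/-c[2],K[1,2]-K[1,1]*c[1]/-c[2]
for w in [s["position"],s["position"]+[0,0,19],s["position"]+[0,0,29]]:
    u,v=sp("scene",w);print("scene",(u-315)*8,(v-220)*8)
```

```text
(0, 0, 0) 279.1 248.6 crop 316 434
(11, 5, 0) 287.8 231.2 crop 351 365
(11, -5, 0) 270.4 231.2 crop 281 365
(11, 5, -19) 288.8 244.7 crop 355 419
(11, -5, -19) 269.6 244.7 crop 278 419
(11, 5, -30) 289.5 254.0 crop 358 456
(-11, 5, 0) 287.4 265.2 crop 350 501
(26, 0, -29) 279.3 224.5 crop 317 338
scene 308.20388049616304 214.30384275532833
scene 316.24852371136785 145.67456305465748
scene 320.5487808572507 108.9888403252985
```

Run:
```python
from h import *
s=arm.read_state();q,d=arm.get_image("wrist")
P=arm.camera_params("wrist")
for (cu,cv) in [(230,500),(225,590),(395,500),(405,590),(320,400),(320,300),(320,560),(450,300),(325,235)]:
    u=200+cu//4;v=140+cv//4;dd=d[v,u]
    o,r=wray(u,v,s);Rt=R.from_quat(s["ee_rot"]).as_matrix();ax=Rt@(P["mount"][:3,:3]@np.array([0,0,-1.]))
    w=o+r*dd/(r@ax);print((cu,cv),dd.round(1),w.round(1),(Rt.T@(w-s["position"])).round(1))
```

```text
(230, 500) 144.2 [ 433.5 -234.8   74.7] [ 12.  -10.  -43.6]
(225, 590) 127.3 [ 432.9 -234.3   92.6] [ 11.5  -9.4 -61.5]
(395, 500) 145.7 [ 415.1 -235.7   73.3] [ 11.3   8.4 -42.2]
(405, 590) 127.7 [ 414.9 -235.7   92.3] [ 11.2   8.6 -61.2]
(320, 400) 157.0 [ 423.7 -241.4   59.4] [ 17.7   0.3 -28.3]
(320, 300) 164.9 [ 424.4 -250.3   48.1] [ 26.6   0.4 -17. ]
(320, 560) 166.5 [ 421.5 -217.7   57. ] [ -6.1   0.4 -25.9]
(450, 300) 210.3 [ 402.2 -237.4    5.2] [11.9 21.4 25.9]
(325, 235) 178.8 [ 424.2 -254.7   32.1] [31.  1. -1.]
```

The fingertips closed on nothing. The depth image puts their ends at about z=62, roughly 30 mm above the reported TCP and just over the module top. I'll open, go lower in small steps, and watch the force.

{"op": "drive_tool", "data": {
  "steps": [
    [0,0,0,0,0.05],
    [0,0,0,0,0.05],
    [0,0,0,0,0.05],
    [0,0,0,0,0.05],
    [0,0,0,0,0.05],
    [0,0,0.004,0,0.05],
    [0,0,0.004,0,0.05],
    [0,0,0.004,0,0.05],
    [0,0,0.004,0,0.05],
    [0,0,0,0,0.05]
  ]
}}

```text
clock: 6.45
position: [421.9, -223.6, 14.3]
ee_rot: [0.737, -0.676, -0.001, 0.0]
contact_force: [-0.6, -0.2, 0.1]
gripper_width: 50.0
```

Run:
```python
from h import *
s=arm.read_state();q,d=arm.get_image("wrist");p,_=arm.get_image("scene")
print(s["position"],s["contact_force"])
crop(p,300,150,130,150,4,"pics/s4.png");crop(q,180,130,200,190,4,"pics/w4.png")
P=arm.camera_params("wrist");Rt=R.from_quat(s["ee_rot"]).as_matrix();ax=Rt@(P["mount"][:3,:3]@np.array([0,0,-1.]))
W=[]
for v in range(230,330,1):
  for u in list(range(190,370)):
    if d[v,u]>0:
      o,r=wray(u,v,s);w=Rt.T@(o+r*d[v,u]/(r@ax)-s["position"])
      if 20<abs(w[1])<40 and abs(w[0])<14 and -70<w[2]<60 : W.append([u,v,*w])
W=np.array(W)
F=W[(W[:,4]<-5)]
i=np.argsort(-F[:,4])[:12];print(F[i].round(1))
```

```text
[ 421.89273833 -223.6278       14.33984852] [-0.58231469 -0.2340597   0.0710476 ]Traceback (most recent call last):
  File "<stdin>", line 10, in <module>
  File "h.py", line 21, in wray
    P=arm.camera_params("wrist");K=P["K"];M=P["mount"]
ValueError: time passes only in moves, steps and waits
```

View pics/s4.png

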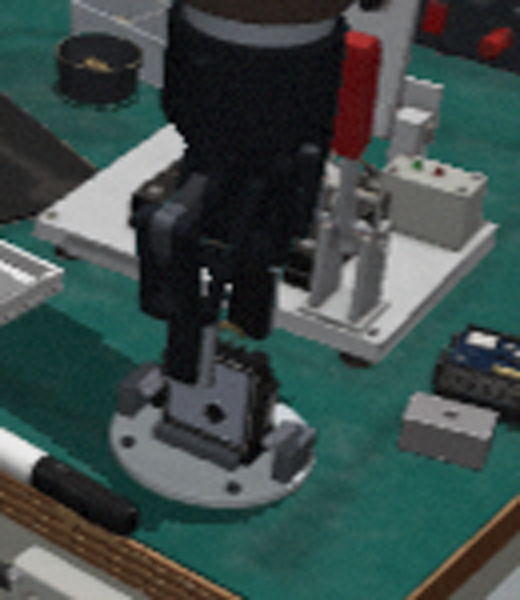

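View pics/w4.png

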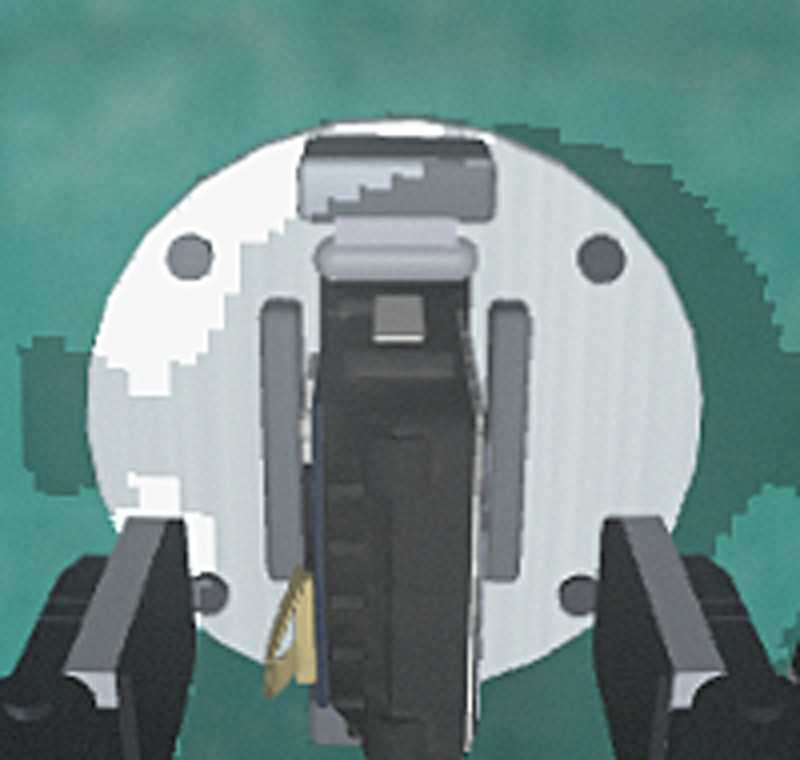

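{"op": "drive_tool", "data": {
  "steps": [
    [0,0,0.004,0,0.05],
    [0,0,0.004,0,0.05],
    [0,0,0.003,0,0.05],
    [0,0,0,0,0.04],
    [0,0,0,0,0.03],
    [0,0,0,0,0.02],
    [0,0,0,0,0.01],
    [0,0,0,0,0.005],
    [0,0,0,0,0.005],
    [0,0,0,0,0.005]
  ]
}}

```text
clock: 7.55
position: [422.7, -223.7, 4.3]
ee_rot: [0.737, -0.675, 0.0, -0.0]
contact_force: [0.8, 0.3, 1.5]
gripper_width: 20.2
```

Run:
```python
from h import *
s=arm.read_state();q,d=arm.get_image("wrist");p,_=arm.get_image("scene")
print(s["position"],s["contact_force"],s["wrist_torque"],s["gripper_width"])
crop(p,315,210,75,80,7,"pics/s5.png");crop(q,180,130,200,190,4,"pics/w5.png")
```

```text
[ 422.6715762  -223.74401792    4.28495145] [0.80381699 0.29616096 1.47680661] [ 0.1601302   0.01238832 -0.03064641] 20.249603040761027
```

View pics/s5.png

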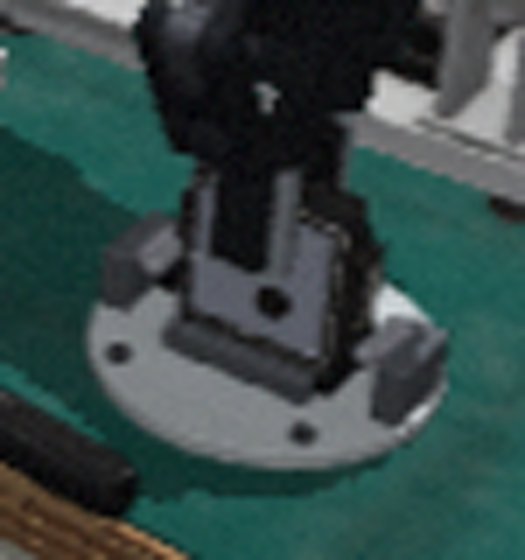

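View pics/w5.png

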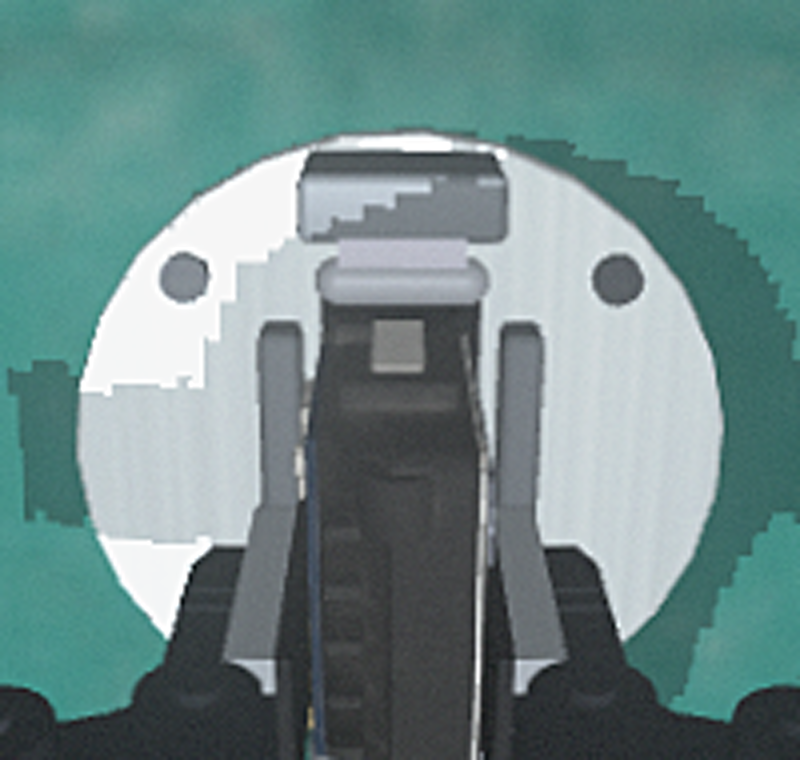

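{"op": "drive_tool", "data": {
  "steps": [
    [0.001,0,-0.0006,0,0.005],
    [0.001,0,-0.0006,0,0.005],
    [0.001,0,-0.0006,0,0.005],
    [0.001,0,-0.0006,0,0.005],
    [0,0,0,0,0.005]
  ]
}}

```text
clock: 8.15
position: [421.0, -225.9, 4.7]
ee_rot: [0.737, -0.676, -0.002, 0.0]
contact_force: [1.0, 8.7, -9.4]
gripper_width: 20.0
```

```bash
cat > look.py <<'E'
import sys
from h import *
k=sys.argv[1]
s=arm.read_state();p,_=arm.get_image("scene")
print(s["position"].round(2),s["contact_force"].round(2),s["wrist_torque"].round(3),s["gripper_width"])
crop(p,315,210,75,80,7,f"pics/s{k}.png")
E
python3 look.py 6
```

```text
[ 420.97 -225.91    4.66] [ 1.03  8.73 -9.35] [ 3.027 -0.614  0.047] 20.02001586014039
```

View pics/s6.png

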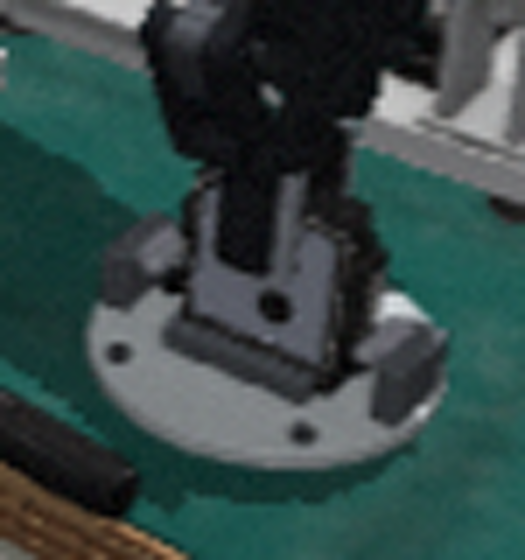

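{"op": "drive_tool", "data": {
  "steps": [
    [0.001,0,-0.0006,0,0.005],
    [0.001,0,-0.0006,0,0.005],
    [0.001,0,-0.0006,0,0.005],
    [0.001,0,-0.0006,0,0.005],
    [0,0,0,0,0.005]
  ]
}}

```text
clock: 8.7
position: [420.5, -229.8, 6.6]
ee_rot: [0.737, -0.676, -0.003, 0.001]
contact_force: [1.3, 6.6, -11.0]
gripper_width: 19.9
```

```bash
python3 look.py 7
```

```text
[ 420.5  -229.84    6.6 ] [  1.3    6.56 -10.95] [ 2.609 -0.365  0.115] 19.90051549954602
```

View pics/s7.png

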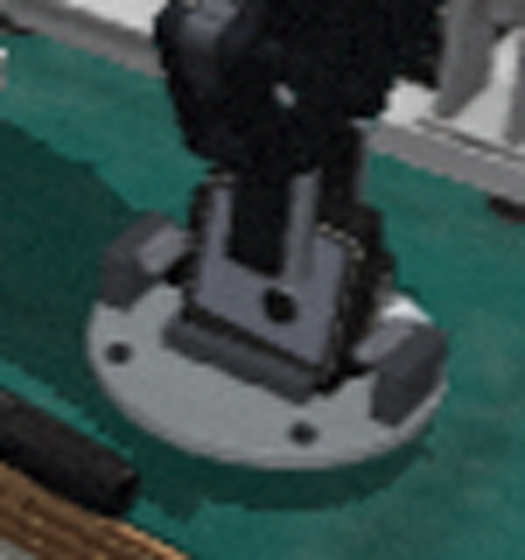

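{"op": "drive_tool", "data": {
  "steps": [
    [0.001,0,-0.0006,0,0.005],
    [0.001,0,-0.0006,0,0.005],
    [0.001,0,-0.0006,0,0.005],
    [0,0,0,0,0.005],
    [0,0,0,0,0.005]
  ]
}}

```text
clock: 9.25
position: [420.2, -232.3, 8.1]
ee_rot: [0.736, -0.676, -0.004, 0.001]
contact_force: [0.6, 9.6, -11.3]
gripper_width: 20.0
```

```bash
python3 look.py 8
```

```text
[ 420.2  -232.29    8.1 ] [  0.59   9.64 -11.33] [ 3.327 -0.337  0.034] 20.00870877700788
```

View pics/s8.png

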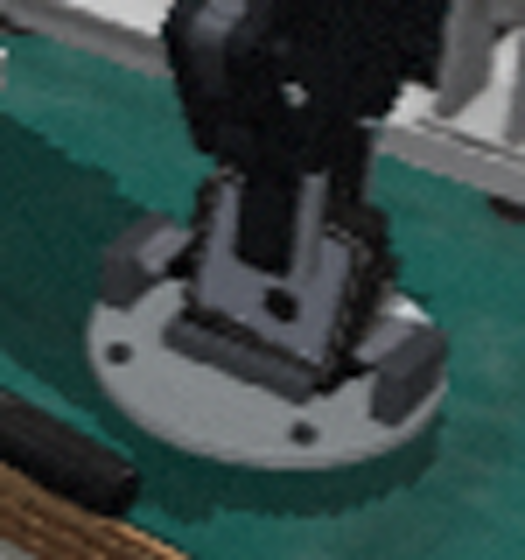

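Run:
```python
from h import *
a=cv2.imread("pics/s5.png");b=cv2.imread("pics/s8.png")
r=lambda i:cv2.resize(i[140:420,150:390],None,fx=1.65,fy=1.9,interpolation=2)
cv2.imwrite("pics/cmp8.png",np.hstack([r(a),r(b)]))
```

```text
(no output)
```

View pics/cmp8.png

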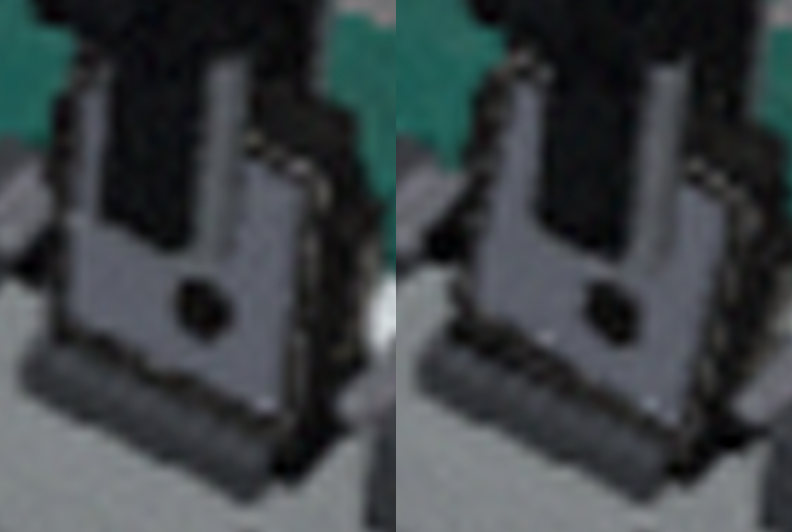

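```bash
cat >> h.py <<'E'
C0=np.array([422.0,-225.3]);A0=np.radians(5)
XM=np.array([np.cos(A0),np.sin(A0),0]);YM=np.array([-np.sin(A0),np.cos(A0),0])
def face(u,v,xm=-9.5,n="scene"):
    a=deproj(n,u,v,1.);b=deproj(n,u,v,2.);r=b-a;o=2*a-b
    c=np.array([*C0,0]);t=(xm-(o-c)@XM)/(r@XM);p=o+t*r
    return np.array([(p-c)@YM,p[2]])
E
python3 - <<'E'
from h import *
f=lambda X,Y:face(315+((X/1.65+150)+.5)/7-.5,210+((Y/1.9+140)+.5)/7-.5)
for L in [[(75,305),(283,412),(300,188),(82,90)],[(82,308),(284,422),(332,205),(124,85)]]:
    p=np.array([f(*q) for q in L]);print(p.round(1).tolist())
    for a,b,base in [(1,0,0),(1,2,90),(0,3,90),(2,3,0)]:
        v=p[b]-p[a];print(round(np.degrees(np.arctan2(v[1],v[0]))-base,1))
E
```

```text
[[17.7, 16.6], [-20.7, 15.6], [-19.4, 52.2], [20.0, 51.7]]
1.4
-2.1
-3.6
-0.7
[[16.4, 16.6], [-21.1, 14.1], [-25.1, 51.8], [12.6, 55.5]]
3.9
6.1
5.6
5.6
```

{"op": "drive_tool", "data": {
  "steps": [
    [0.001,0,-0.0006,0,0.005],
    [0.001,0,-0.0006,0,0.005],
    [0.001,0,-0.0006,0,0.005],
    [0,0,0,0,0.005],
    [0,0,0,0,0.005]
  ]
}}

```text
clock: 9.8
position: [419.8, -235.0, 9.7]
ee_rot: [0.736, -0.677, -0.005, 0.001]
contact_force: [0.3, 10.3, -11.0]
gripper_width: 19.9
```

```bash
cat >> look.py <<'E'
a=cv2.resize(p[220:275,330:375],None,fx=12,fy=10,interpolation=2)
cv2.imwrite(f"pics/z{k}.png",a)
E
python3 look.py 9; python3 -c "
from h import *
a=cv2.imread('pics/scene0.png')
"
```

```text
[ 419.82 -235.03    9.66] [  0.26  10.26 -11.03] [ 3.378 -0.25   0.018] 19.935088385486583
```

View pics/z9.png

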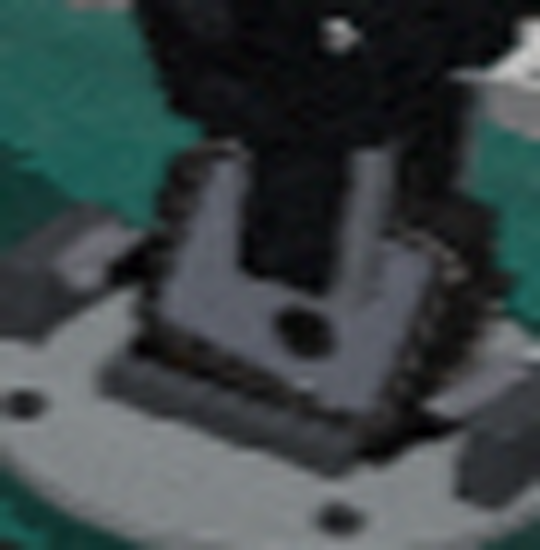

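Run:
```python
from h import *
f=lambda X,Y:face(330+(X+.5)/12-.5,220+(Y+.5)/10-.5)
p=np.array([f(*q) for q in [(163,313),(378,413),(432,258),(222,160)]]);print(p.round(1).tolist())
for a,b,base in [(1,0,0),(1,2,90),(0,3,90),(2,3,0)]:
    v=p[b]-p[a];print(round(np.degrees(np.arctan2(v[1],v[0]))-base,1))
```

```text
[[16.8, 20.7], [-21.8, 15.5], [-26.7, 51.7], [10.1, 57.5]]
7.8
7.6
10.3
8.9
```

{"op": "drive_tool", "data": {
  "steps": [
    [0.001,0,-0.0007,0,0.005],
    [0.001,0,-0.0007,0,0.005],
    [0.0005,0,-0.0004,0,0.005],
    [0,0,0,0,0.005],
    [0,0,0,0,0.005]
  ]
}}

```text
clock: 10.35
position: [419.9, -237.4, 11.2]
ee_rot: [0.736, -0.677, -0.005, 0.001]
contact_force: [0.3, 9.8, -13.2]
gripper_width: 19.7
```

```bash
python3 look.py 10
```

```text
[ 419.9  -237.41   11.2 ] [  0.31   9.76 -13.21] [ 3.302 -0.313 -0.022] 19.660623709489574
```

View pics/z10.png

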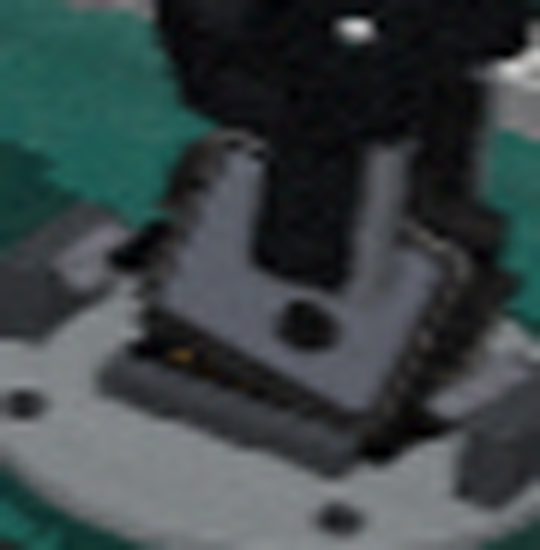

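Run:
```python
from h import *
f=lambda X,Y:face(330+(X+.5)/12-.5,220+(Y+.5)/10-.5)
p=np.array([f(*q) for q in [(163,303),(372,413),(445,262),(238,148)]]);print(p.round(1).tolist())
for (a,b,base),z in zip([(1,0,0),(1,2,90),(0,3,90),(2,3,0)],[1.4,-2.1,-3.6,-.7]):
    v=p[b]-p[a];print(round(np.degrees(np.arctan2(v[1],v[0]))-base-z,1))
```

```text
[[17.0, 22.9], [-20.9, 15.0], [-28.9, 51.8], [7.7, 61.1]]
10.4
14.4
17.3
14.9
```

Left end is up about 12 mm (tilt about 13–14°), right end still seated. Next I'll rock back the other way about the left edge.

{"op": "drive_tool", "data": {
  "steps": [
    [-0.001,0,0,0,0.005],
    [-0.001,0,-0.0002,0,0.005],
    [-0.001,0,-0.0004,0,0.005],
    [-0.001,0,-0.0004,0,0.005],
    [-0.001,0,-0.0004,0,0.005],
    [-0.001,0,-0.0004,0,0.005],
    [0,0,0,0,0.005]
  ]
}}

```text
clock: 11.1
position: [421.4, -233.2, 15.7]
ee_rot: [0.737, -0.676, -0.002, 0.001]
contact_force: [-1.3, 5.8, -1.6]
gripper_width: 19.7
```

```bash
python3 look.py 11
```

```text
[ 421.4  -233.22   15.66] [-1.31  5.84 -1.57] [2.232 0.549 0.025] 19.650210448096505
```

View pics/z11.png

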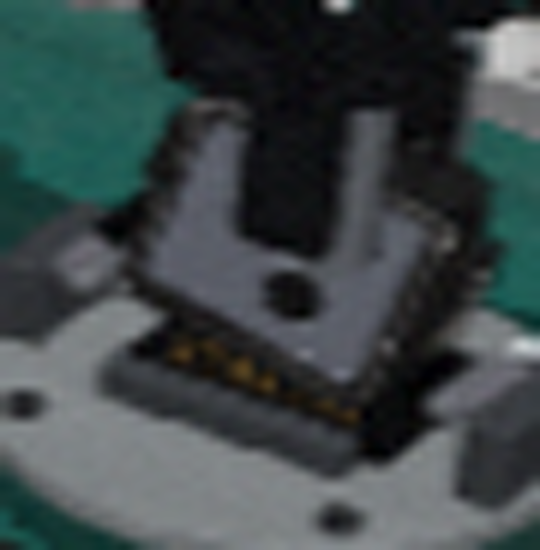

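Run:
```python
from h import *
f=lambda X,Y:face(330+(X+.5)/12-.5,220+(Y+.5)/10-.5)
p=np.array([f(*q) for q in [(147,265),(350,380),(425,225),(223,112)]]);print(p.round(1).tolist())
for (a,b,base),z in zip([(1,0,0),(1,2,90),(0,3,90),(2,3,0)],[1.4,-2.1,-3.6,-.7]):
    v=p[b]-p[a];print(round(np.degrees(np.arctan2(v[1],v[0]))-base-z,1))
print((arm.read_state()["position"]).round(2))
```

```text
[[20.6, 29.9], [-16.4, 20.4], [-24.7, 58.0], [11.0, 67.5]]
13.0
14.6
17.9
15.6
[ 421.38 -233.22   15.66]
```

The right end has come up about 6 mm with the tilt still at +14°, because the grip carried the tilt along. Force is now near zero. I'll lift clear first, then use the right catch housing as a support: rest the right lower edge on it and press down, so the left end rotates down over the socket.

{"op": "drive_tool", "data": {
  "steps": [
    [0,0,-0.002,0,0.005],
    [0,0,-0.002,0,0.005],
    [0,0,-0.002,0,0.005],
    [0,0,-0.002,0,0.005],
    [0,0,-0.002,0,0.005],
    [0,0,-0.002,0,0.005],
    [0,0,-0.002,0,0.005],
    [0,0,-0.002,0,0.005],
    [0,0,-0.002,0,0.005],
    [0,0,0,0,0.005]
  ]
}}

```text
clock: 12.15
position: [423.6, -234.3, 34.4]
ee_rot: [0.737, -0.676, 0.0, -0.0]
contact_force: [0.0, -0.1, -0.7]
gripper_width: 20.1
```

```bash
python3 look.py 12
```

```text
[ 423.63 -234.29   34.42] [ 0.02 -0.12 -0.65] [-0.01  -0.007 -0.06 ] 20.13127962138639
```

View pics/s12.png

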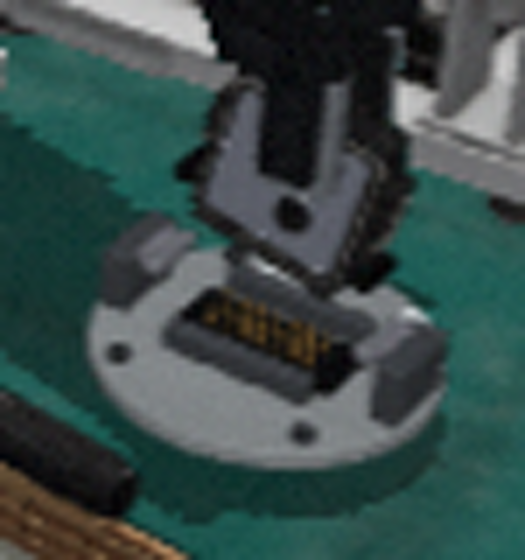

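Run:
```python
from h import *
f=lambda X,Y:face(315+(X+.5)/7-.5,210+(Y+.5)/7-.5)
p=np.array([f(*q) for q in [(205,195),(323,272),(368,168),(243,85)]]);print(p.round(1).tolist())
for (a,b,base),z in zip([(1,0,0),(1,2,90),(0,3,90),(2,3,0)],[1.4,-2.1,-3.6,-.7]):
    v=p[b]-p[a];print(round(np.degrees(np.arctan2(v[1],v[0]))-base-z,1))
print(((np.array([423.6,-234.3])-C0)@XM[:2]).round(2),((np.array([423.6,-234.3])-C0)@YM[:2]).round(2))
```

```text
[[18.2, 50.0], [-18.1, 41.3], [-26.8, 76.8], [10.6, 86.8]]
12.1
15.9
15.2
15.6
0.81 -9.11
```

{"op": "drive_tool", "data": {
  "steps": [
    [0.005,0,0,0,0.005],
    [0.005,0,0,0,0.005],
    [0.005,0,0,0,0.005],
    [0.005,0,0,0,0.005],
    [0,0,0.002,0,0.005],
    [0,0,0.002,0,0.005],
    [0,0,0.001,0,0.005],
    [0,0,0,0,0.005]
  ]
}}

```text
clock: 13.0
position: [424.9, -253.9, 28.8]
ee_rot: [0.737, -0.676, -0.0, 0.0]
contact_force: [-0.3, 0.1, -0.9]
gripper_width: 20.2
```

```bash
python3 look.py 13
```

```text
[ 424.87 -253.94   28.82] [-0.27  0.14 -0.85] [-0.021  0.018  0.016] 20.15434810091588
```

View pics/s13.png

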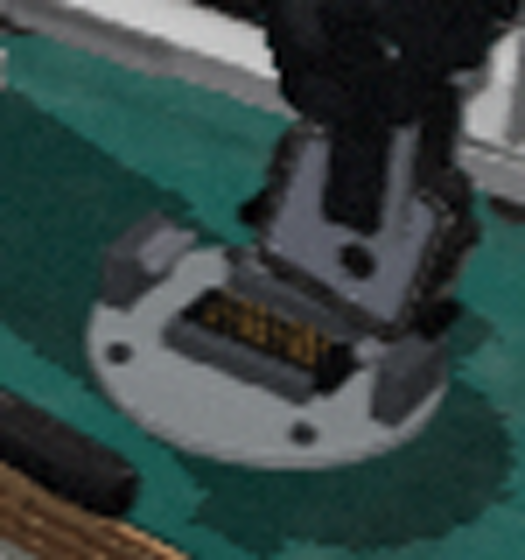

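{"op": "drive_tool", "data": {
  "steps": [
    [0,0,0.001,0,0.005],
    [0,0,0.001,0,0.005],
    [0,0,0.001,0,0.005],
    [-0.001,0,0.001,0,0.005],
    [-0.001,0,0.001,0,0.005],
    [-0.001,0,0.001,0,0.005],
    [-0.001,0,0.001,0,0.005],
    [0,0,0,0,0.005]
  ]
}}

```text
clock: 13.85
position: [425.5, -252.5, 25.2]
ee_rot: [0.738, -0.675, 0.002, 0.001]
contact_force: [-5.8, -5.5, 17.3]
gripper_width: 20.0
```

```bash
python3 look.py 14
```

```text
[ 425.51 -252.55   25.24] [-5.76 -5.54 17.29] [-2.621  1.853 -0.111] 20.03774678245919
```

View pics/s14.png

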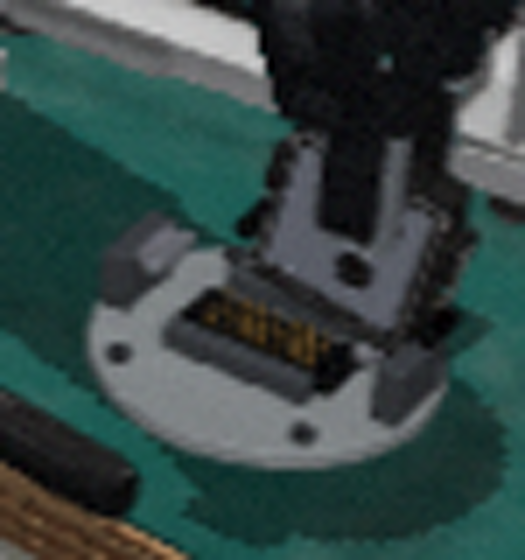

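{"op": "drive_tool", "data": {
  "steps": [
    [-0.0012,0,0.001,0,0.005],
    [-0.0012,0,0.001,0,0.005],
    [-0.0012,0,0.001,0,0.005],
    [-0.0012,0,0.001,0,0.005],
    [-0.0012,0,0.001,0,0.005],
    [0,0,0,0,0.005]
  ]
}}

```text
clock: 14.5
position: [427.1, -246.4, 22.0]
ee_rot: [0.739, -0.674, 0.004, -0.0]
contact_force: [-6.6, -2.3, 27.8]
gripper_width: 20.1
```

```bash
python3 look.py 15
```

```text
[ 427.07 -246.43   22.04] [-6.62 -2.27 27.78] [-1.218  1.934 -0.068] 20.130014718188644
```

View pics/s15.png

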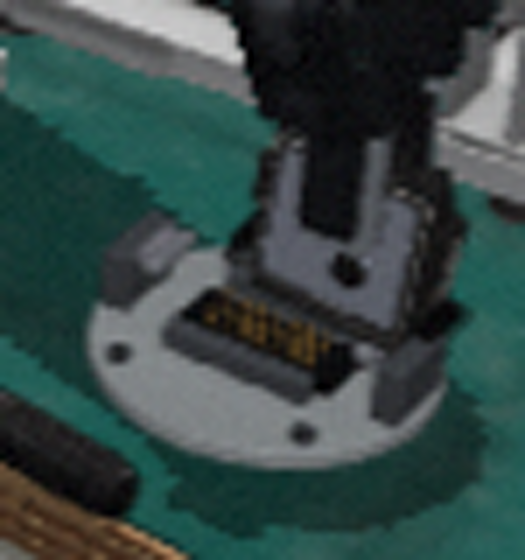

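{"op": "drive_tool", "data": {
  "steps": [
    [-0.0015,0,0.0007,0,0.005],
    [-0.0015,0,0.0007,0,0.005],
    [-0.0015,0,0.0007,0,0.005],
    [-0.0015,0,0.0007,0,0.005],
    [-0.0015,0,0.0007,0,0.005],
    [0,0,0,0,0.005]
  ]
}}

```text
clock: 15.15
position: [428.4, -240.2, 19.0]
ee_rot: [0.739, -0.674, 0.006, -0.001]
contact_force: [-4.0, -7.6, 26.8]
gripper_width: 19.7
```

```bash
python3 look.py 16
```

```text
[ 428.36 -240.15   19.  ] [-4.04 -7.57 26.78] [-2.976  1.342 -0.127] 19.6965813902742
```

View pics/s16.png

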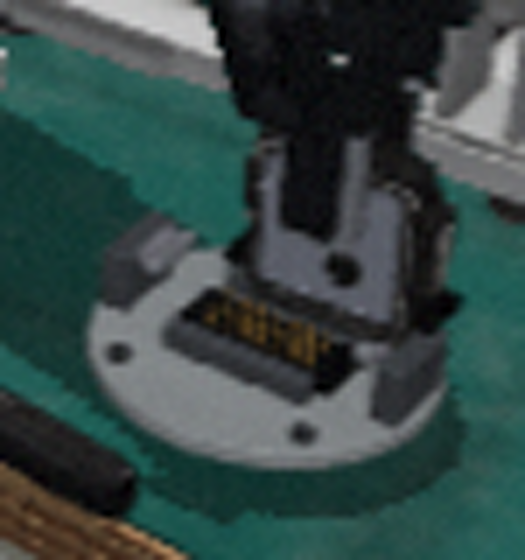

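{"op": "drive_tool", "data": {
  "steps": [
    [-0.0012,0.001,0.0005,0,0.005],
    [-0.0012,0.001,0.0005,0,0.005],
    [-0.0012,0.001,0.0005,0,0.005],
    [-0.0012,0.001,0.0005,0,0.005],
    [-0.0012,0,0.0005,0,0.005],
    [0,0,0,0,0.005]
  ]
}}

```text
clock: 15.8
position: [427.7, -234.2, 16.6]
ee_rot: [0.739, -0.674, 0.009, -0.003]
contact_force: [2.0, -4.2, 22.2]
gripper_width: 19.9
```

```bash
python3 look.py 17
```

```text
[ 427.66 -234.2    16.63] [ 2.01 -4.23 22.19] [-2.013 -0.572  0.   ] 19.852634535278646
```

View pics/s17.png

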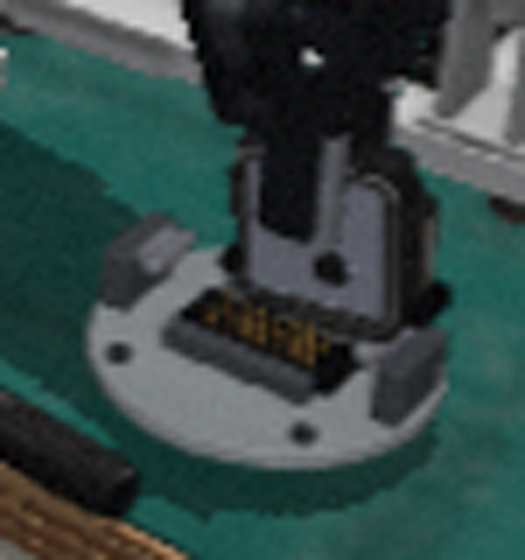

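View pics/z17.png

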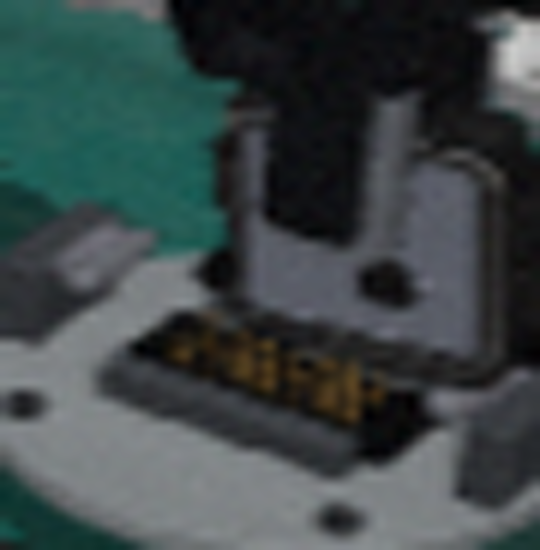

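Run:
```python
from h import *
f=lambda X,Y,x:face(330+(X+.5)/12-.5,220+(Y+.5)/10-.5,x)
for x in (-9.5,-4.5):
  p=np.array([f(*q,x) for q in [(245,292),(478,362),(478,165),(245,120)]]);print(p.round(1).tolist())
  for (a,b,base),z in zip([(1,0,0),(1,2,90),(0,3,90),(2,3,0)],[0,-2.1,-2.1,-.7]):
    v=p[b]-p[a];print(round(np.degrees(np.arctan2(v[1],v[0]))-base-z,1))
s=arm.read_state()["position"][:2]-C0;print(s@XM[:2],s@YM[:2])
```

```text
[[3.2, 31.4], [-36.7, 33.5], [-31.6, 73.6], [7.1, 67.3]]
-3.1
-5.1
-4.1
-8.5
[[5.8, 27.6], [-34.5, 29.8], [-29.4, 70.2], [9.7, 63.8]]
-3.1
-5.1
-4.1
-8.5
4.86799215502905 -9.33471387983238
```

{"op": "drive_tool", "data": {
  "steps": [
    [-0.0012,0.001,0.0006,0,0.005],
    [-0.0012,0.001,0.0006,0,0.005],
    [-0.0012,0.001,0.0006,0,0.005],
    [-0.0012,0.001,0.0006,0,0.005],
    [-0.0012,0,0.0006,0,0.005],
    [0,0,0,0,0.005]
  ]
}}

```text
clock: 16.45
position: [425.5, -228.4, 14.2]
ee_rot: [0.739, -0.673, 0.011, -0.005]
contact_force: [3.5, -0.8, 24.4]
gripper_width: 19.8
```

```bash
python3 look.py 18
```

```text
[ 425.5  -228.43   14.23] [ 3.53 -0.75 24.36] [-1.411 -1.21   0.082] 19.818683516977828
```

View pics/z18.png

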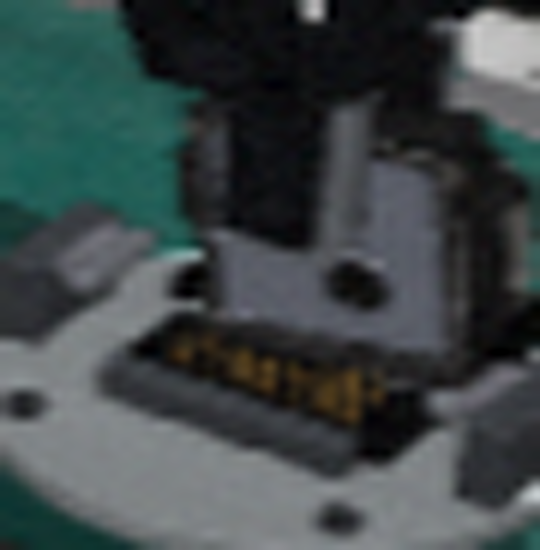

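Run:
```python
from h import *
f=lambda X,Y,x:face(330+(X+.5)/12-.5,220+(Y+.5)/10-.5,x)
for x in (-7,):
  p=np.array([f(*q,x) for q in [(215,300),(442,350),(432,165),(195,120)]]);print(p.round(1).tolist())
  for (a,b,base),z in zip([(1,0,0),(1,2,90),(0,3,90),(2,3,0)],[0,-2.1,-2.1,-.7]):
    v=p[b]-p[a];print(round(np.degrees(np.arctan2(v[1],v[0]))-base-z,1))
```

```text
[[9.4, 25.5], [-29.5, 31.6], [-23.2, 68.9], [16.8, 62.2]]
-8.8
-7.5
-9.3
-8.8
```

{"op": "drive_tool", "data": {
  "steps": [
    [-0.0005,0.0005,0.001,0,0.005],
    [-0.0005,0.0005,0.001,0,0.005],
    [-0.0005,0.0005,0.001,0,0.005],
    [0,0,0,0,0.005],
    [0,0,0,0,0.005]
  ]
}}

```text
clock: 17.0
position: [425.3, -226.6, 12.2]
ee_rot: [0.74, -0.673, 0.011, -0.005]
contact_force: [2.7, 2.7, 30.6]
gripper_width: 19.9
```

```bash
python3 look.py 19
```

```text
[ 425.33 -226.56   12.17] [ 2.72  2.71 30.55] [ 0.073 -1.325  0.144] 19.932797632357133
```

View pics/z19.png

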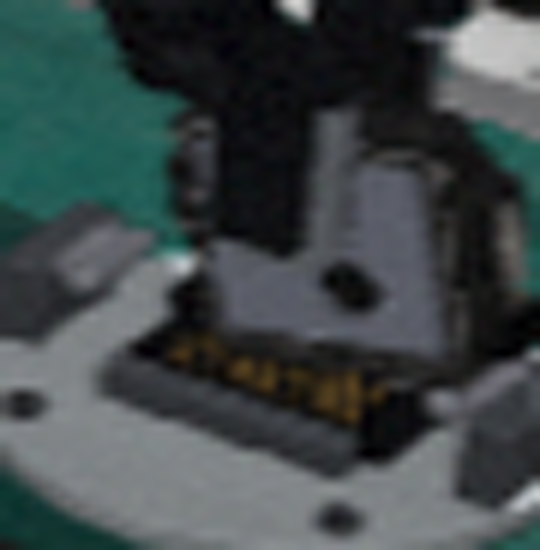

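Run:
```python
from h import *
f=lambda X,Y,x:face(330+(X+.5)/12-.5,220+(Y+.5)/10-.5,x)
for x in (-7,):
  p=np.array([f(*q,x) for q in [(213,313),(440,355),(425,170),(190,130)]]);print(p.round(1).tolist())
  for (a,b,base),z in zip([(1,0,0),(1,2,90),(0,3,90),(2,3,0)],[0,-2.1,-2.1,-.7]):
    v=p[b]-p[a];print(round(np.degrees(np.arctan2(v[1],v[0]))-base-z,1))
```

```text
[[9.5, 22.6], [-29.3, 30.4], [-22.2, 67.4], [17.4, 59.7]]
-11.3
-8.8
-10.0
-10.2
```

Step 2 is reached: right edge at about 25 mm, left at about 16 mm, tilt −10°. Now I'll lift and carry it to the tray.

{"op": "drive_tool", "data": {
  "steps": [
    [0,0,-0.004,0,0.005],
    [0,0,-0.006,0,0.005],
    [0,0,-0.01,0,0.005],
    [0,0,-0.015,0,0.005],
    [0,0,-0.02,0,0.005],
    [0,0,-0.02,0,0.005],
    [0,0,-0.02,0,0.005],
    [0,0,-0.02,0,0.005],
    [0,0,-0.02,0,0.005],
    [0,0,-0.015,0,0.005],
    [0,0,-0.01,0,0.005],
    [0,0,0,0,0.005]
  ]
}}

```text
clock: 18.25
position: [413.3, -224.2, 166.1]
ee_rot: [0.737, -0.676, 0.001, -0.0]
contact_force: [-0.3, 0.3, -0.2]
gripper_width: 20.4
```

{"op": "drive_tool", "data": {
  "steps": [
    [-0.01,-0.001,0,0,0.005],
    [-0.02,-0.002,0,0,0.005],
    [-0.025,-0.002,0,0,0.005],
    [-0.025,-0.003,0,0,0.005],
    [-0.025,-0.003,0,0,0.005],
    [-0.025,-0.003,0,0,0.005],
    [-0.025,-0.002,0,0,0.005],
    [-0.02,-0.002,0,0,0.005],
    [-0.015,-0.001,0,0,0.005],
    [-0.01,-0.001,0,0,0.005],
    [0,0,0,0,0.005],
    [0,0,0,0,0.005]
  ]
}}

```text
clock: 19.45
position: [415.0, -23.1, 164.7]
ee_rot: [0.737, -0.675, -0.0, 0.001]
contact_force: [1.0, 0.3, -0.2]
gripper_width: 19.6
```

Run:
```python
from h import *
s=arm.read_state();p,_=arm.get_image("scene");q,d=arm.get_image("wrist")
print(s["position"].round(2),s["ee_rot"].round(3),s["contact_force"].round(2),s["gripper_width"])
crop(p,210,80,130,165,4,"pics/s20.png");cv2.imwrite("pics/w20.png",q)
```

```text
[415.04 -23.14 164.67] [ 0.737 -0.675 -0.     0.001] [ 1.03  0.32 -0.18] 19.593438880932005
```

View pics/s20.png

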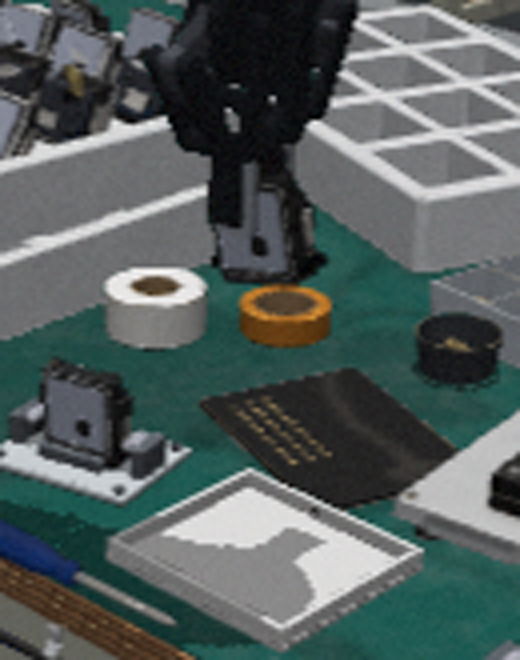

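View pics/w20.png

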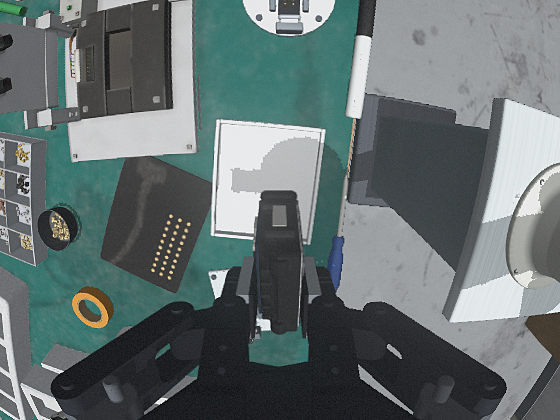

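{"op": "drive_tool", "data": {
  "steps": [
    [-0.003,-0.011,0.01,0,0.005],
    [0,0,0.02,0,0.005],
    [0,0,0.025,0,0.005],
    [0,0,0.025,0,0.005],
    [0,0,0.025,0,0.005],
    [0,0,0.02,0,0.005],
    [0,0,0.015,0,0.005],
    [0,0,0.008,0,0.005],
    [0,0,0.004,0,0.005],
    [0,0,0,0,0.005],
    [0,0,0,0,0.005]
  ]
}}

```text
clock: 20.65
position: [426.8, -19.1, 13.7]
ee_rot: [0.737, -0.676, 0.0, -0.001]
contact_force: [-0.0, 0.8, 0.5]
gripper_width: 19.7
```

```bash
cat > look2.py <<'E'
import sys
from h import *
k=sys.argv[1]
s=arm.read_state();p,_=arm.get_image("scene")
print(s["position"].round(2),s["ee_rot"].round(3),s["contact_force"].round(2),s["gripper_width"])
crop(p,225,165,100,85,7,f"pics/t{k}.png")
E
python3 look2.py 1
```

```text
[426.77 -19.09  13.7 ] [ 0.737 -0.676  0.    -0.001] [-0.01  0.78  0.53] 19.670683332408707
```

View pics/t1.png

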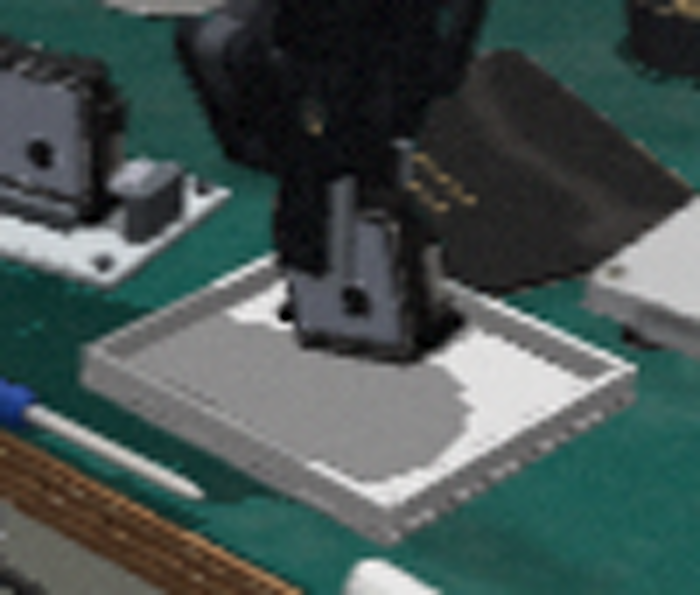

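{"op": "drive_tool", "data": {
  "steps": [
    [0,0,0.003,0,0.005],
    [0,0,0.002,0,0.005],
    [0,0,0.002,0,0.005],
    [0,0,0.001,0,0.005],
    [0,0,0.001,0,0.005],
    [0,0,0.001,0,0.005],
    [0,0,0,0,0.005]
  ]
}}

```text
clock: 21.4
position: [426.1, -19.2, 3.0]
ee_rot: [0.737, -0.676, -0.0, 0.0]
contact_force: [-0.3, -0.7, -0.8]
gripper_width: 20.0
```

{"op": "drive_tool", "data": {
  "steps": [
    [0,0,0.001,0,0.005],
    [0,0,0.001,0,0.005],
    [0,0,0.001,0,0.005],
    [0,0,0,0,0.005]
  ]
}}

```text
clock: 21.8
position: [426.4, -19.2, 1.7]
ee_rot: [0.738, -0.675, 0.0, 0.0]
contact_force: [-4.1, -0.0, 17.0]
gripper_width: 20.1
```

```bash
python3 look2.py 2
```

```text
[426.44 -19.23   1.74] [ 0.738 -0.675  0.     0.   ] [-4.06 -0.04 16.99] 20.08146917259988
```

View pics/t2.png

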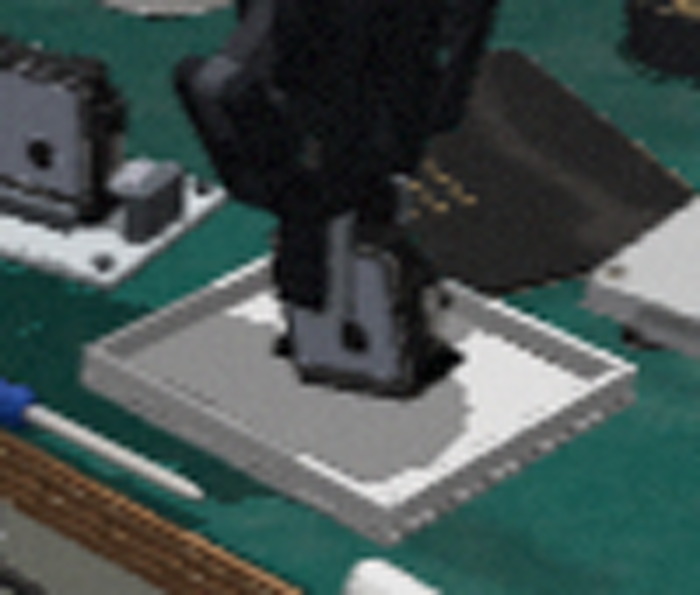

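{"op": "drive_tool", "data": {
  "steps": [
    [0.0012,0,0.0008,0,0.005],
    [0.0012,0,0.0008,0,0.005],
    [0.0012,0,0.0007,0,0.005],
    [0.0012,0,0.0006,0,0.005],
    [0.0012,0,0.0006,0,0.005],
    [0,0,0,0,0.005]
  ]
}}

```text
clock: 22.45
position: [427.2, -24.6, -0.9]
ee_rot: [0.738, -0.675, 0.0, -0.001]
contact_force: [-7.6, 5.1, 26.5]
gripper_width: 19.8
```

```bash
python3 look2.py 3
```

```text
[427.21 -24.6   -0.9 ] [ 0.738 -0.675  0.    -0.001] [-7.57  5.12 26.5 ] 19.80793413221969
```

View pics/t3.png

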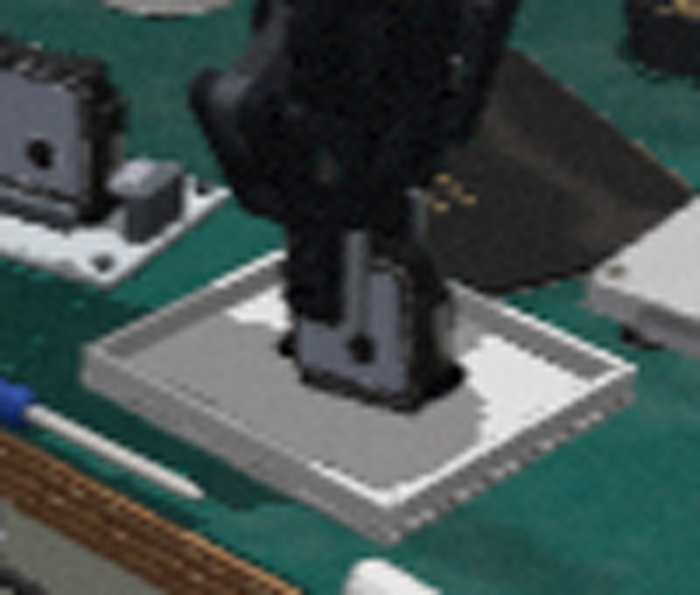

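{"op": "drive_tool", "data": {
  "steps": [
    [0.0012,0,0.0006,0,0.005],
    [0.0012,0,0.0006,0,0.005],
    [0,0,0,0,0.005],
    [0,0,-0.001,0,0.005],
    [-0.0005,0,-0.001,0,0.005],
    [0,0,-0.001,0,0.005],
    [0,0,0,0,0.005]
  ]
}}

```text
clock: 23.2
position: [426.9, -27.0, -1.6]
ee_rot: [0.737, -0.676, 0.0, -0.0]
contact_force: [-0.0, 0.5, -0.1]
gripper_width: 19.9
```

```bash
python3 look2.py 4
```

```text
[426.87 -27.03  -1.63] [ 0.737 -0.676  0.    -0.   ] [-0.02  0.48 -0.09] 19.91228837954952
```

View pics/t4.png

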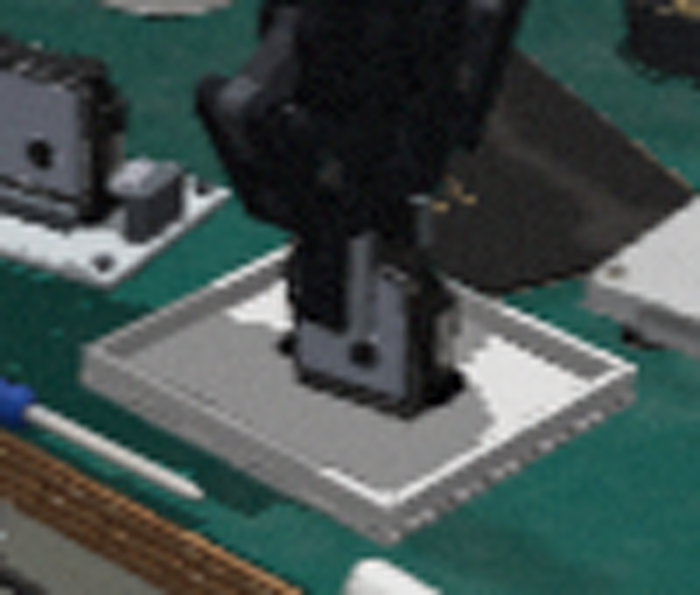

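{"op": "drive_tool", "data": {
  "steps": [
    [0,0,0,0,0.021],
    [0,0,0,0,0.022],
    [0,0,0,0,0.024],
    [0,0,0,0,0.028],
    [0,0,0,0,0.034],
    [0,0,0,0,0.04],
    [0,0,0,0,0.045],
    [0,0,0,0,0.045],
    [0,0,0,0,0.045]
  ]
}}

```text
clock: 24.15
position: [426.8, -27.0, -1.6]
ee_rot: [0.737, -0.676, 0.0, -0.0]
contact_force: [1.2, -0.6, 0.4]
gripper_width: 44.6
```

```bash
python3 look2.py 5
python3 - <<'E'
from h import *
q,_=arm.get_image("wrist");crop(q,180,130,200,190,3,"pics/w21.png")
E
```

```text
[426.83 -27.02  -1.57] [ 0.737 -0.676  0.    -0.   ] [ 1.2  -0.57  0.35] 44.64762406323339
```

View pics/t5.png

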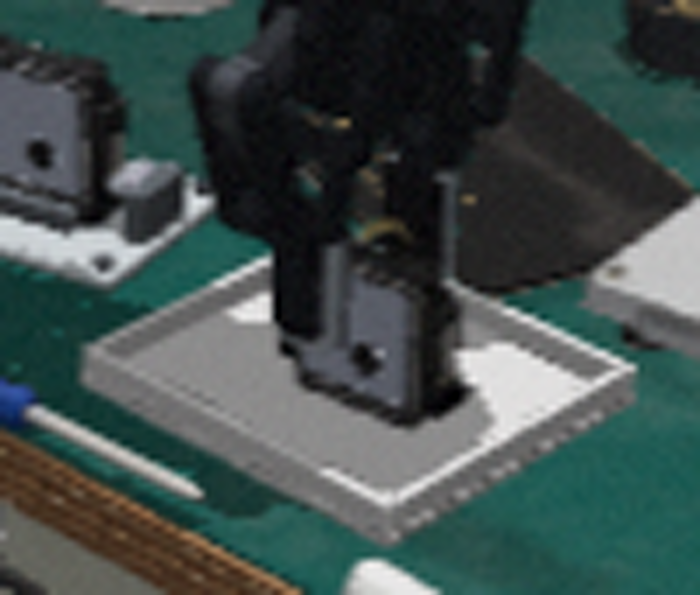

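View pics/w21.png

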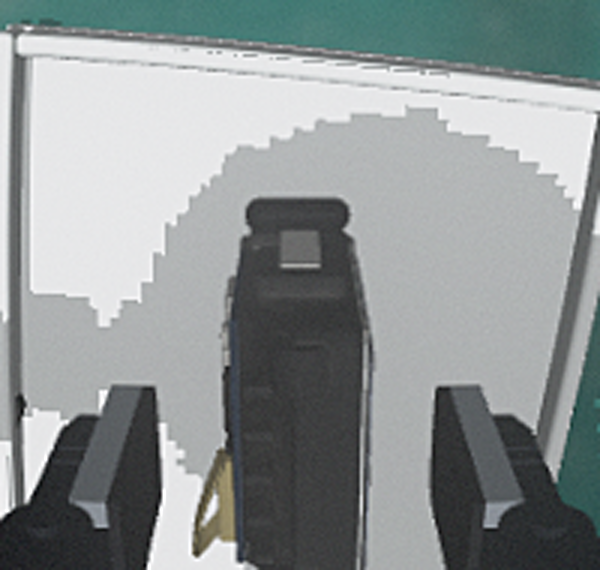

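The module stands free between the open fingers, so I'll retreat straight up.

{"op": "drive_tool", "data": {
  "steps": [
    [0,0,-0.005,0,0.045],
    [0,0,-0.01,0,0.045],
    [0,0,-0.015,0,0.045],
    [0,0,-0.02,0,0.045],
    [0,0,-0.025,0,0.045],
    [0,0,-0.025,0,0.045],
    [0,0,-0.025,0,0.045],
    [0,0,-0.025,0,0.045],
    [0,0,-0.02,0,0.045],
    [0,0,-0.01,0,0.045],
    [0,0,0,0,0.045],
    [0,0,0,0,0.045]
  ]
}}

```text
clock: 25.45
position: [426.1, -27.1, 177.9]
ee_rot: [0.737, -0.676, -0.0, 0.0]
contact_force: [0.1, 0.0, -0.6]
gripper_width: 45.1
```

```bash
python3 look2.py 6
python3 - <<'E'
from h import *
p,d=arm.get_image("scene"); d=d
import numpy as np
q,_=arm.get_image("wrist");cv2.imwrite("pics/w22.png",q)
cv2.imwrite("pics/s22.png",p)
E
```

```text
[426.13 -27.07 177.86] [ 0.737 -0.676 -0.     0.   ] [ 0.06  0.02 -0.57] 45.128322667021514
```

View pics/t6.png

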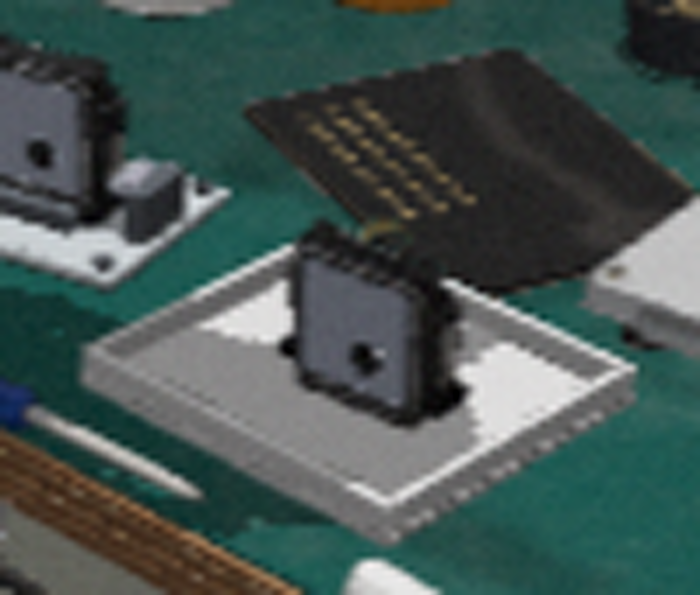

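View pics/w22.png

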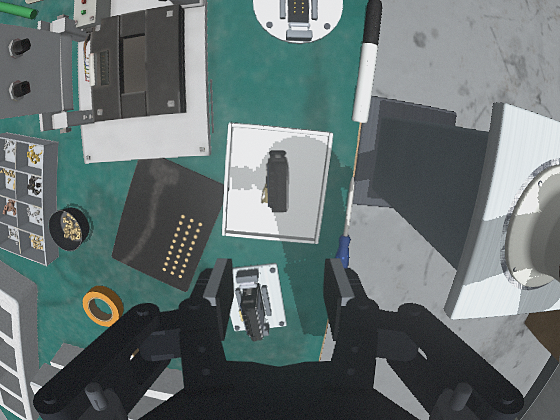

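The module stands upright near the middle of the tray at wrist pixel (277,180). The other module is still in its socket at (252,305), and the arm touches nothing.

```bash
python3 -c "
from bench import arm
print(arm.job_done())"
```

```text
the job is handed in; nothing more can be done
None
```

The module is out of the round socket and stands upright near the middle of the white tray. I handed the job in at about 25.5 s; it reported no verdict.

- **First tip:** I gripped the module across its thickness and tipped the left end up to about 14°. Measured in the scene image, the left end rose about 12 mm while the right end stayed seated.
- **Second tip, not as planned:** On rocking back, the grip's friction kept the tilt. The right end came up about 6 mm without the module turning over. I lifted it clear, rested its right edge on the right catch housing and pressed down with about 20–30 N until the right end was the higher one. There the tilt was about −10°, with the right edge near 25 mm and the left near 16 mm over the socket. These heights come from one view, good to 2–3 mm.
- **Setting down:** I levelled the module against the tray floor, took the load off to about 0 N and opened the fingers. The last scene and wrist pictures show it standing upright inside the walls. The other module was still seated, and the gripper was well clear with a force of about 0.6 N.
- **Disagreement with the text:** The fingertips sat about 30 mm behind the reported TCP. My first close therefore missed above the module, and I went lower using the pictures.

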